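# Gauge toroid cores on a tapered mandrel, log and sort them

## Robot

A 7-joint arm with a two-finger parallel gripper is mounted at the origin on the work surface; the furniture and walls round the work are solid. World frame = base frame: x ahead of the robot, y to its left, z up, the work surface at z = 0. Lengths are in m, angles in degrees, forces in N, time in s.
With the tool pointing down it reaches from about 0.4 to 0.925 m from the base axis. Payload 4.1 kg.
Tool frame: the origin (TCP) lies at the very end of the fingers, on their centre line; the grasp point (between the pads) lies ctrl.pinch_z behind it (ctrl.pinch_z is the distance from the TCP to the grasp point, in m); z points along the fingers, y is the line along which they close (so a half turn about z gives the same grasp; the last joint's range is limited). The gripper opens to 85 mm and grips with 20 to 120 N. Pads are 22 mm wide; open, the fingers measure 114 mm over their backs; the gripper's body (76 mm by 85 mm) begins 54 mm behind the grasp point. The pads swing forward as they close: fully open they stand 13 mm farther back than shut.
Start: joints at [-74.714, 22.827, 2.584, 88.041, -1.071, 69.15, -2.905], TCP at [0.232, 0.607, 0.231] pointing down, gripper open.
Joint ranges: [-161.44, 161.44], [-28.35, 127.94], [-78.24, 83.42], [0, 140.83], [-78.03, 258.03], [13.02, 114.36], [-168.23, 168.23]. Speed limits (degrees/s): [147.25, 147.25, 180, 180, 180, 180, 180].

## Interface

Orientations are given as a 3x3 rotation matrix whose columns are the frame's x, y, z axes.
In Python, from bench import ctrl, optics gives the robot as it stands.
- The arm moves only by the tool move_arm, never from a script. Its argument "deltas" is a list of rows, each a list of 7 numbers: the shift along the world's x, y, z in cm, then the turn, a rotation vector about the world's x, y, z in degrees, then the finger opening in cm, from 0 to 8.54. A call has 1 to 12 rows; each row is the pose to reach, as a shift and turn from the pose commanded when the call began; what a row does not reach only later rows make up. A row lasts 1/10 s, in which the tool goes at most 50 mm and 8.59 degrees, less where a joint would pass 70% of its speed; a pose out of reach is approached as far as the arm can. A call with a gripper value outside its range is refused whole. The fingers move at their own pace and stop on an object; "grip_force" is the grip in N (left out, the last holds). Time passes only in rows, so rows that repeat a pose let the fingers close. It gives the time, the measured TCP pose, the force, the opening and the grip force at its end, in the units of the state.
- ctrl.get_state(): the state, without advancing time (a new reading comes with each control period).
- optics.get_image(name): name is "scene" or "top" or "wrist"; returns the picture (384x512x3 uint8, blue, green, red); there is no depth.
- optics.get_calibration(name): a dict with "K" (3x3 intrinsics, pixels), "rvec" (rotation vector, rad) and "tvec" (3), from world to camera coordinates, as OpenCV has them. Camera axes: x right, y down, z forward; pixel columns grow to the right and rows downward; lengths in m; the calibration is good to about 2 mm. A picture is of the moment at which its call begins: read the wrist's pose just before it. get_calibration takes no time and is no camera call; for the wrist camera it gives the pose at the moment of the call.
- ctrl.finish_job(): hands the job in; it is judged then, once.
The state is a dict: "time": time; "q": joint angles; "qvel": joint speeds; "tau": joint torques, N m; "tool_pos": TCP position; "tool_rot": TCP orientation; "ft_force": force on the tool from outside, world axes, zero at the start; "wrist_torque": the same for the moment, N m; "opening": finger opening in m; "grasp_force": force on a finger pad.
Only numpy, scipy, OpenCV 4.12 (cv2) and the standard library are available. Lean on these libraries where they do the work, as an engineer would, in place of code of your own. Each camera call takes 0.05 s, during which the arm holds its last target. There are 200 camera calls.

## Task

Gauge the toroid cores on the desk one at a time in the order of the log sheet, grey, green, yellow, black (there may be no grey one): slide the core down the gauge's tapered mandrel until it stops, let go of it, and while it sits there press the green log button fully down and let it up; never log with a bare mandrel. The coloured band just under the core tells its bore size: lay every core in the tray with labels of that colour, and leave the other things on the desk where they are.

Things in the scene. Friction and masses are not known exactly. Their poses are not given: they have to be found in the camera images.
- gauge: bore gauge, fixed to the desk: grey base 122 x 64 x 22 mm, long side along its x; origin at the centre of its underside, z up. At x = +36 mm stands the dark steel vertical mandrel, a taper of three steps, thinner upwards, on a 36 mm flange 4 mm thick; at x = -36 mm is the green log button, between them a reading window 27 mm above the desk at most
- mandrel_tip (a point): tip of the mandrel, on its axis, 92 mm above the desk; the tip is 4 mm across and widens to 13 mm over the first 10 mm
- red_step (a point): point on the mandrel's axis at its upper step, marked by the red band just below it: a core of 15 mm bore slides down and stops with its underside here, 70.3 mm above the desk, with about 1 mm of play round the mandrel above the step
- blue_step (a point): point on the mandrel's axis at its middle step, marked by the blue band just below it: a core of 19 mm bore slides down and stops with its underside here, 56.8 mm above the desk, with about 1 mm of play round the mandrel above the step
- white_step (a point): point on the mandrel's axis at its lower step, marked by the white band just below it: a core of 23 mm bore slides down and stops with its underside here, 43.3 mm above the desk, with about 1 mm of play round the mandrel above the step
- log_button (a joint): travel of the green push button, m: 0 up, 0.006 fully down; its spring takes about 5 N when fully down and brings it back up
- log_button_top (a point): centre of the top of the green log button (22 mm diameter), which moves straight down; in its rest position 44 mm above the desk
- red_tray: shallow grey sorting tray with red labels and a red stripe on its floor, for the cores that stop at the red band; 50 mm along x, 102 mm along y, walls 3 mm thick, 8 mm high, floor 3 mm thick, fixed on a 4 mm plate on the desk; origin at the centre of its underside. Two cores fit one behind the other along y. The three trays stand 52 mm apart along their x in any order
- blue_tray: shallow grey sorting tray with blue labels and a blue stripe on its floor, for the cores that stop at the blue band; 50 mm along x, 102 mm along y, walls 3 mm thick, 8 mm high, floor 3 mm thick, fixed on a 4 mm plate on the desk; origin at the centre of its underside. Two cores fit one behind the other along y. The three trays stand 52 mm apart along their x in any order
- white_tray: shallow grey sorting tray with white labels and a white stripe on its floor, for the cores that stop at the white band; 50 mm along x, 102 mm along y, walls 3 mm thick, 8 mm high, floor 3 mm thick, fixed on a 4 mm plate on the desk; origin at the centre of its underside. Two cores fit one behind the other along y. The three trays stand 52 mm apart along their x in any order
- grey_core_1: grey coated toroid core, outside 36 mm diameter, 18 mm high, lying flat; origin at its middle, z along its axis. Its bore is 15, 19 or 23 mm: which one must be read on the mandrel. Of the two grey cores at most one is on the desk; the absent one gives no pose
- grey_core_2: grey coated toroid core, outside 36 mm diameter, 18 mm high, lying flat; origin at its middle, z along its axis. Its bore is 15, 19 or 23 mm: which one must be read on the mandrel. Of the two grey cores at most one is on the desk; the absent one gives no pose
- green_core_1: green coated toroid core, outside 36 mm diameter, 18 mm high, lying flat; origin at its middle, z along its axis. Its bore is 15, 19 or 23 mm: which one must be read on the mandrel. Of the two green cores at most one is on the desk; the absent one gives no pose
- green_core_2: green coated toroid core, outside 36 mm diameter, 18 mm high, lying flat; origin at its middle, z along its axis. Its bore is 15, 19 or 23 mm: which one must be read on the mandrel. Of the two green cores at most one is on the desk; the absent one gives no pose
- yellow_core: yellow coated toroid core, outside 36 mm diameter, 18 mm high, lying flat; origin at its middle, z along its axis. Its bore is 15, 19 or 23 mm: which one must be read on the mandrel.
- black_core: black coated toroid core, outside 36 mm diameter, 18 mm high, lying flat; origin at its middle, z along its axis. Its bore is 15, 19 or 23 mm: which one must be read on the mandrel.
- atten: bystander: metal attenuator, 72 x 21 x 19 mm, lying on the desk, not to be moved
- tee: bystander: metal tee adapter, 27 x 52 x 12 mm, lying on the desk, not to be moved; not always there

How it is judged:
By the outcome, as a careful person would: the job done as asked, in the order asked, and still so for the second after the job is handed in, with the robot touching nothing.
Of grey_core_1, grey_core_2, tee only 1 to 1 are there at a start; the rules pass over those that are not, and their reading is None.
Of green_core_1, green_core_2 only 1 to 1 are there at a start; the rules pass over those that are not, and their reading is None.
At some moment in a run one of grey_core_1, grey_core_2, green_core_1, green_core_2, yellow_core, black_core may be knocked a few centimetres aside while the robot is not near it.
It also fails if it takes over 210 s, if anything falls off the work surface, if the arm or the gripper's body presses on something with over 40 N, if the wrist force passes 120 N, or if a joint passes its speed limit or range.

## Working session

There is one attempt and no reset: what is moved stays moved. The work goes in short steps, Python scripts to look and compute and a tool call to move; the robot and the scene stay as the last step left them, time stands still between calls to the robot, and variables do not carry over. Pictures are saved under pics/ and viewed, at most 14 in all, crops included, and the job is handed in when it is done.

Besides the shell and the picture viewer there is one more tool, called in YAML: its name, and indented under it one key for each argument. move_arm: Moves the arm, as the interface text tells. Its arguments: {"type":"object","properties":{"deltas":{"type":"array"},"grip_force":{"type":"number"}},"required":["deltas"]}

```bash
mkdir -p pics; ls; python3 - <<'E'
from bench import ctrl, optics
import cv2,numpy as np
for n in("scene","top"):
    cv2.imwrite(f"pics/{n}0.png",optics.get_image(n))
    c=optics.get_calibration(n);R=cv2.Rodrigues(np.array(c["rvec"],float))[0];print(n,np.array(c["K"]).tolist(),-R.T@np.array(c["tvec"]).ravel(),R.round(3).tolist())
s=ctrl.get_state();print(s,ctrl.pinch_z)
E
```

```text
pics
scene [[450.2784946022414, 0.0, 251.83865522802523], [0.0, 450.2784946022414, 190.7250663739988], [0.0, 0.0, 1.0]] [-0.06918339 -0.11205945  0.78001437] [[0.449, -0.894, -0.01], [-0.672, -0.329, -0.663], [0.589, 0.305, -0.748]]
top [[401.5241664570103, 0.0, 261.3234302078183], [0.0, 401.5241664570103, 189.39297942452055], [0.0, 0.0, 1.0]] [0.31602769 0.18489356 0.93137161] [[0.017, -1.0, 0.0], [-0.979, -0.016, -0.201], [0.201, 0.003, -0.98]]
{'time': 0.1, 'q': array([-74.71402349,  22.86624127,   2.57940989,  88.10676507,
        -1.07076084,  69.15118157,  -2.90318688]), 'qvel': array([-0.1637718 , -0.0347862 , -0.07175277, -0.06153252,  0.08773625,
       -0.02622432, -0.02677295]), 'tau': array([ 3.89181063e-03, -4.76260328e+01,  1.37052286e+00, -2.54951620e+01,
        1.20852428e-02,  4.94893800e-03, -2.06784073e-06]), 'tool_pos': array([0.23226255, 0.60647239, 0.23038474]), 'tool_rot': array([[-9.33899162e-01,  3.57536148e-01, -5.06942548e-04],
       [ 3.57536486e-01,  9.33897675e-01, -1.67128228e-03],
       [-1.24111361e-04, -1.74205958e-03, -9.99998475e-01]]), 'ft_force': array([ 0.49344641,  0.00967049, -0.2076385 ]), 'wrist_torque': array([ 0.04858575, -0.01180685,  0.01140184]), 'grasp_force': 0.0, 'opening': 0.08556905412755876} 0.0187
```

View pics/scene0.png

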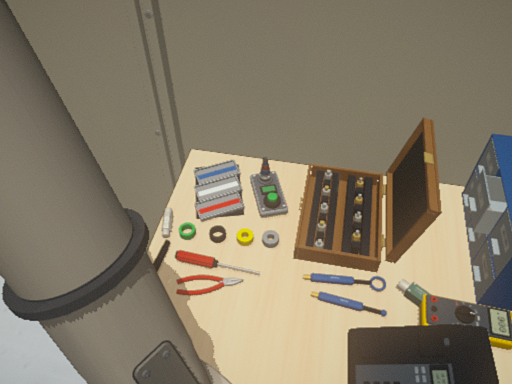

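View pics/top0.png

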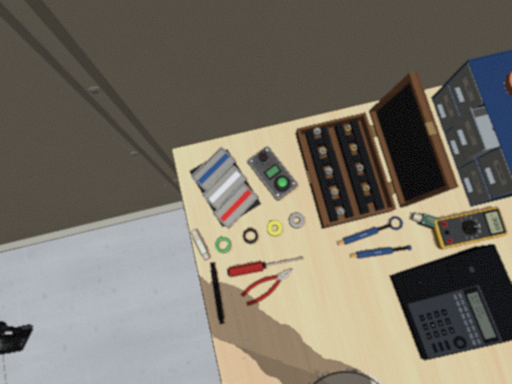

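The scene view shows the trays (blue, white, red at ~(218,172), (218,190), (220,207)) and the gauge, with its button at (272,198) and mandrel at (265,165). In the top view the cores are green (223,245), black (250,236), yellow (275,228) and grey (296,220); the attenuator is at (200,243) and there is no tee.

```bash
cat > h.py <<'E'
from bench import ctrl, optics
import cv2,numpy as np
def cal(n):
    c=optics.get_calibration(n);R=cv2.Rodrigues(np.array(c["rvec"],float))[0]
    return np.array(c["K"]),R,-R.T@np.array(c["tvec"],float).ravel()
def ray(c,uv,z):
    K,R,o=c;d=R.T@np.linalg.inv(K)@np.array([*uv,1.]);return o+d*(z-o[2])/d[2]
def proj(c,p):
    K,R,o=c;q=K@R@(np.array(p,float)-o);return q[:2]/q[2]
HSV=dict(green=((40,80,40),(85,255,255)),yellow=((20,120,120),(35,255,255)),blue=((95,100,60),(125,255,255)),red=((0,150,90),(6,255,255)))
def blobs(img,lo,hi,amin=20):
    m=cv2.inRange(cv2.cvtColor(img,cv2.COLOR_BGR2HSV),np.array(lo),np.array(hi))
    n,l,s,c=cv2.connectedComponentsWithStats(m)
    return [(c[i].round(1).tolist(),s[i].tolist(),cv2.minAreaRect(np.argwhere(l==i)[:,::-1].astype(np.float32))) for i in range(1,n) if s[i][4]>=amin]
E
python3 - <<'E'
from h import *
im=cv2.imread("pics/top0.png");c=cal("top")
for k,z in(("green",.009),("yellow",.009),("blue",.007),("red",.007)):
    for ce,s,r in blobs(im,*HSV[k]):
        if 180<ce[0]<310 and ce[1]<262: print(k,ce,s,r[1:],ray(c,ce,z).round(4))
g=cv2.cvtColor(im,cv2.COLOR_BGR2GRAY)
cs=cv2.resize(im[135:265,170:320],None,fx=5,fy=5,interpolation=cv2.INTER_CUBIC);cv2.imwrite("pics/c1.png",cs)
E
```

```text
green [272.0, 171.1] [266, 165, 13, 13, 95] ((7.323601245880127, 13.019735336303711), 54.462318420410156) [0.5499 0.1633 0.009 ]
green [281.9, 181.8] [277, 177, 11, 11, 99] ((10.0, 10.0), 90.0) [0.5243 0.1397 0.009 ]
green [222.5, 244.3] [215, 237, 16, 16, 109] ((14.758047103881836, 14.758047103881836), 26.56505012512207) [0.376  0.2743 0.009 ]
yellow [274.4, 227.6] [268, 221, 14, 15, 133] ((14.0, 13.0), 90.0) [0.4161 0.1563 0.009 ]
blue [212.6, 168.7] [199, 154, 29, 29, 172] ((4.242640495300293, 38.18376159667969), 45.0) [0.554  0.3044 0.007 ]
red [235.4, 205.0] [221, 191, 30, 30, 168] ((4.242640495300293, 38.890869140625), 45.0) [0.4676 0.2477 0.007 ]
```

View pics/c1.png

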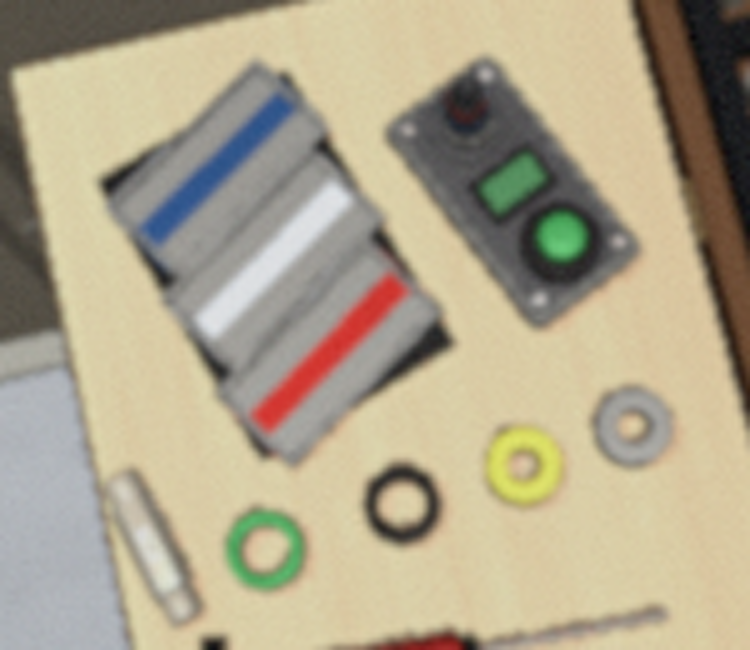

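The crop shows gauge and tray outlines. The mandrel tip is near crop (465,85) and the trays run blue, white, red. I'll move over the area for a wrist view, with the closing axis perpendicular to the row.

move_arm:
  deltas:
    - [22, -42, 5, 0, 0, -50, 8.5]
    - [22, -42, 5, 0, 0, -50, 8.5]
    - [22, -42, 5, 0, 0, -50, 8.5]
    - [22, -42, 5, 0, 0, -50, 8.5]
    - [22, -42, 5, 0, 0, -50, 8.5]
    - [22, -42, 5, 0, 0, -50, 8.5]
    - [22, -42, 5, 0, 0, -50, 8.5]
    - [22, -42, 5, 0, 0, -50, 8.5]
    - [22, -42, 5, 0, 0, -50, 8.5]
    - [22, -42, 5, 0, 0, -50, 8.5]
    - [22, -42, 5, 0, 0, -50, 8.5]
    - [22, -42, 5, 0, 0, -50, 8.5]

```text
time: 1.3
tool_pos: [0.4522, 0.1869, 0.2811]
tool_rot: [[-0.325, 0.946, -0.001], [0.946, 0.325, 0.0], [0.001, -0.0, -1.0]]
ft_force: [0.7, 0.1, -0.9]
opening: 0.0849
grasp_force: 0.0
```

```bash
python3 - <<'E'
from h import *
s=ctrl.get_state();c=cal("wrist");im=optics.get_image("wrist");cv2.imwrite("pics/w1.png",im)
print(s["tool_pos"],np.degrees(np.arctan2(*s["tool_rot"][[1,0],1])),s["tool_rot"][:,2],c[2],c[1].round(3).tolist(),c[0][0,0],s['qvel'])
np.savez("w1.npz",K=c[0],R=c[1],o=c[2])
E
```

```text
[0.45224852 0.18689183 0.28108761] 18.974170771716018 [-6.25641342e-04  4.46872548e-04 -9.99999704e-01] [0.42493262 0.26597749 0.42398819] [[0.945, 0.326, -0.001], [0.309, -0.894, 0.326], [0.105, -0.308, -0.945]] 292.9385596001234 [-1.43645296  0.41925203 -2.06907732  0.07763289 -0.36502198  0.03427405
  0.11839762]
```

View pics/w1.png

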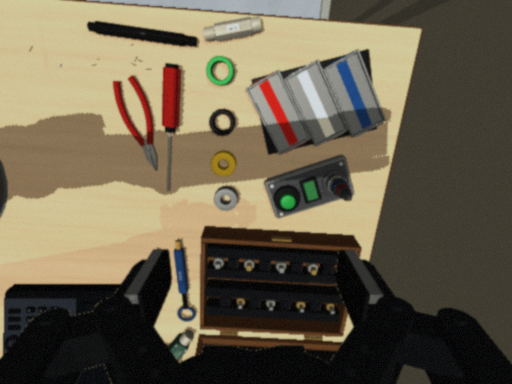

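The wrist view shows the cores at green (221,71), black (222,122), yellow (223,163) and grey (226,198). The gauge button is at (287,200), the mandrel tip near (348,192), and the tray stripes at (283,112), (318,100) and (355,90). I'll compute positions from this view and the top view.

```bash
cat >> h.py <<'E'
def ring(im,c,xy,r=.034,z=.018,dbg=None):
    """outer edge of a core near xy: rectify plane z at 4px/mm, Hough circle of 36 mm"""
    n=int(r*2*4000);w=np.array([[xy[0]-r,xy[1]-r],[xy[0]+r,xy[1]-r],[xy[0]+r,xy[1]+r],[xy[0]-r,xy[1]+r]])
    src=np.float32([proj(c,[*p,z]) for p in w]);H=cv2.getPerspectiveTransform(src,np.float32([[0,0],[n,0],[n,n],[0,n]]))
    g=cv2.GaussianBlur(cv2.warpPerspective(im,H,(n,n),flags=cv2.INTER_CUBIC),(9,9),2)
    if dbg: cv2.imwrite(dbg,g)
    best=None
    for ch in list(cv2.split(g))+[cv2.cvtColor(g,cv2.COLOR_BGR2GRAY)]:
        k=cv2.HoughCircles(ch,cv2.HOUGH_GRADIENT_ALT,1.5,20,param1=60,param2=.6,minRadius=64,maxRadius=80)
        if k is not None:
            for q in k[0]: print("   circ",(np.array(xy)-r+q[:2]/4000).round(4),(q[2]/4).round(1))
E
python3 - <<'E'
from h import *
im=cv2.imread("pics/w1.png");d=np.load("w1.npz");c=(d["K"],d["R"],d["o"])
t=cv2.imread("pics/top0.png");ct=cal("top")
for n,uv,tv in(("green",(221,71),(223,244.5)),("black",(222,122),(250.5,235.5)),("yellow",(223,163),(274.5,228)),("grey",(226,198),(296.5,220))):
    p=ray(c,uv,.012);print(n,p[:2].round(3),ray(ct,tv,.012)[:2].round(3));ring(im,c,p[:2])
for k,z in(("green",.044),("blue",.007),("red",.007)):
    for i,cc in((im,c),(t,ct)):
      for ce,s,r in blobs(i,*HSV[k],60): print(k,ce,s[2:],ray(cc,ce,z).round(4))
print(ray(c,(348,192),.092),ray(ct,(263,152),.092))
E
```

```text
green [0.377 0.275] [0.375 0.273]
   circ [0.3767 0.2746] 18.9
   circ [0.3779 0.275 ] 17.1
   circ [0.376  0.2735] 17.7
black [0.397 0.213] [0.397 0.211]
   circ [0.3978 0.2125] 18.0
   circ [0.3963 0.2125] 16.9
   circ [0.3982 0.2129] 17.8
   circ [0.3978 0.2117] 17.5
yellow [0.416 0.158] [0.415 0.156]
   circ [0.4164 0.1603] 18.1
grey [0.436 0.108] [0.434 0.106]
   circ [0.4358 0.1078] 17.5
   circ [0.4358 0.1082] 17.4
   circ [0.4358 0.1078] 17.2
green [219.5, 69.9] [28, 30, 423] [0.3786 0.2744 0.044 ]
green [310.4, 190.2] [16, 22, 250] [0.5407 0.169  0.044 ]
green [287.2, 201.3] [17, 17, 222] [0.5166 0.1434 0.044 ]
green [272.0, 171.1] [13, 13, 95] [0.541  0.1642 0.044 ]
green [281.9, 181.8] [11, 11, 99] [0.5164 0.1415 0.044 ]
green [222.5, 244.3] [16, 16, 109] [0.3737 0.2709 0.044 ]
blue [353.6, 93.6] [34, 67, 724] [0.5539 0.3059 0.007 ]
blue [180.4, 271.2] [12, 44, 319] [ 0.4027 -0.0426  0.007 ]
blue [496.0, 95.1] [45, 124, 2606] [ 0.753  -0.3876  0.007 ]
blue [212.6, 168.7] [29, 29, 172] [0.554  0.3044 0.007 ]
blue [360.6, 235.0] [34, 15, 150] [ 0.4026 -0.0419  0.007 ]
blue [374.5, 252.0] [37, 9, 161] [ 0.3644 -0.0722  0.007 ]
red [170.0, 96.2] [17, 61, 865] [0.3203 0.2218 0.007 ]
red [142.7, 103.3] [24, 58, 338] [0.2873 0.2007 0.007 ]
red [124.1, 111.0] [27, 61, 346] [0.2652 0.1823 0.007 ]
red [278.1, 112.3] [38, 64, 653] [0.4662 0.2498 0.007 ]
red [235.4, 205.0] [30, 30, 168] [0.4676 0.2477 0.007 ]
red [245.4, 268.6] [34, 14, 277] [0.3225 0.2208 0.007 ]
red [257.6, 283.5] [35, 20, 100] [0.2902 0.1927 0.007 ]
red [264.1, 294.0] [33, 24, 104] [0.2676 0.1778 0.007 ]
[0.56959759 0.19383247 0.092     ] [0.57136663 0.18533648 0.092     ]
```

move_arm:
  deltas:
    - [11.5, 0.5, -8, 0, 0, 0, 8.5]
    - [11.5, 0.5, -8, 0, 0, 0, 8.5]
    - [11.5, 0.5, -8, 0, 0, 0, 8.5]
    - [11.5, 0.5, -8, 0, 0, 0, 8.5]
    - [11.5, 0.5, -8, 0, 0, 0, 8.5]
    - [11.5, 0.5, -8, 0, 0, 0, 8.5]

```text
time: 1.95
tool_pos: [0.5666, 0.1934, 0.2019]
tool_rot: [[-0.328, 0.945, -0.0], [0.945, 0.328, 0.001], [0.001, 0.0, -1.0]]
ft_force: [-0.7, -0.3, -0.1]
opening: 0.0848
grasp_force: 0.0
```

```bash
python3 - <<'E'
from h import *
s=ctrl.get_state();c=cal("wrist");im=optics.get_image("wrist")
print(s["tool_pos"]);np.savez("w2.npz",K=c[0],R=c[1],o=c[2]);cv2.imwrite("pics/w2.png",im)
for ce,q,r in blobs(im,*HSV["green"],60): print(ce,q,ray(c,ce,.044).round(4),ray(c,ce,.027).round(4))
print(proj(c,[.568,.193,.092]))
x,y=proj(c,[.565,.193,.06]).astype(int);x0,y0=max(x-75,0),max(y-55,0);print(x0,y0)
cv2.imwrite("pics/w2c.png",cv2.resize(im[y0:y0+110,x0:x0+150],None,fx=5,fy=5,interpolation=cv2.INTER_CUBIC))
E
```

```text
[0.56661649 0.19339692 0.20187492]
[101.3, 31.3] [81, 11, 42, 41, 1008] [0.3908 0.2747 0.044 ] [0.3824 0.2748 0.027 ]
[227.9, 186.6] [218, 173, 21, 28, 383] [0.5453 0.1704 0.044 ] [0.5457 0.1647 0.027 ]
[196.4, 200.4] [186, 190, 21, 22, 365] [0.5175 0.1438 0.044 ] [0.5163 0.1366 0.027 ]
[85.1, 377.1] [76, 370, 20, 14, 98] [ 0.4422 -0.1606  0.044 ] [ 0.4368 -0.185   0.027 ]
[254.83306344 188.53519339]
176 122
```

View pics/w2c.png

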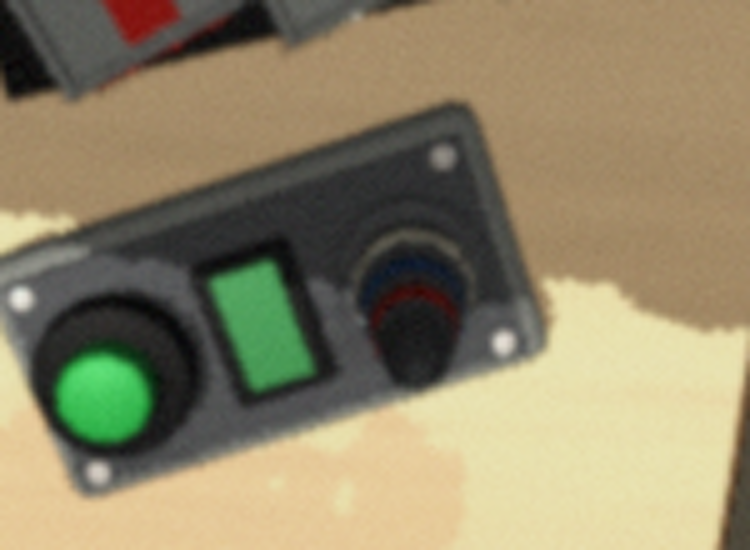

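The crop shows the button at (103,397), the plate screws at (22,298), (443,155), (505,343) and (98,472), the red band's ring centred near (415,325) and the tip near (416,375).

```bash
python3 - <<'E'
from h import *
d=np.load("w2.npz");c=(d["K"],d["R"],d["o"])
f=lambda x,y,z:ray(c,(176+(x+.5)/5-.5,122+(y+.5)/5-.5),z)[:2]
S=np.array([f(22,298,.022),f(443,155,.022),f(505,343,.022),f(98,472,.022)])
cen=S.mean(0);ax=(S[1]-S[0])+(S[2]-S[3]);print(np.linalg.norm(S[1]-S[0]),np.linalg.norm(S[2]-S[3]),np.linalg.norm(S[1]-S[2]));ax/=np.linalg.norm(ax)
b=f(103,397,.044)
print(S.round(4),cen,np.degrees(np.arctan2(ax[1],ax[0])),"btn",cen-.036*ax,b,"man",cen+.036*ax,"tip",f(416,375,.092),"red",f(415,325,.0703),"b->m",b+.072*ax)
for z,uv in((.0703,(415,325)),):pass
M=cen+.036*ax
for z in(.026,.0433,.0568,.0703,.092): print(z,(proj(c,[*M,z])-[176,122])*5)
E
```

```text
0.10217994799051608 0.10224643698114613 0.04673688825978868
[[0.4917 0.151 ]
 [0.5719 0.2143]
 [0.6006 0.1775]
 [0.52   0.1146]] [0.54605873 0.16436971] 38.08656414239147 btn [0.51772386 0.14216306] [0.51747399 0.14308978] man [0.5743936  0.18657635] tip [0.57402484 0.1868314 ] red [0.57333394 0.1893127 ] b->m [0.57414372 0.18750308]
0.026 [410.08108797 274.52514696]
0.0433 [411.27732465 296.98145054]
0.0568 [412.30068532 316.19244642]
0.0703 [413.41423062 337.09642926]
0.092 [415.42547121 374.85236004]
```

move_arm:
  deltas:
    - [-13.1, -8.4, -8, 0, 0, 0, 6.5]
    - [-13.1, -8.4, -8, 0, 0, 0, 6.5]
    - [-13.1, -8.4, -8, 0, 0, 0, 6.5]
    - [-13.1, -8.4, -8, 0, 0, 0, 6.5]
    - [-13.1, -8.4, -8, 0, 0, 0, 6.5]
    - [-13.1, -8.4, -8, 0, 0, 0, 6.5]
    - [-13.1, -8.4, -8, 0, 0, 0, 6.5]

```text
time: 2.7
tool_pos: [0.4383, 0.1094, 0.1229]
tool_rot: [[-0.328, 0.945, 0.004], [0.945, 0.328, 0.002], [0.001, 0.004, -1.0]]
ft_force: [0.3, -0.0, 0.3]
opening: 0.0649
grasp_force: 0.0
```

```bash
cat > look.py <<'E'
import sys
from h import *
n=sys.argv[1];x,y=map(float,sys.argv[2:4])
s=ctrl.get_state();c=cal("wrist");im=optics.get_image("wrist");cv2.imwrite(f"pics/{n}.png",im)
print(s["tool_pos"].round(4));np.savez(n+".npz",K=c[0],R=c[1],o=c[2]);print(proj(c,[x,y,.018]));ring(im,c,(x,y),dbg=f"pics/{n}r.png")
E
python3 look.py w3 .436 .108
```

```text
[0.4383 0.1094 0.1229]
[250.14581235 190.06960182]
   circ [0.4346 0.1085] 18.4
   circ [0.4354 0.1089] 18.1
   circ [0.4342 0.1085] 18.3
   circ [0.435  0.1089] 18.5
```

View pics/w3.png

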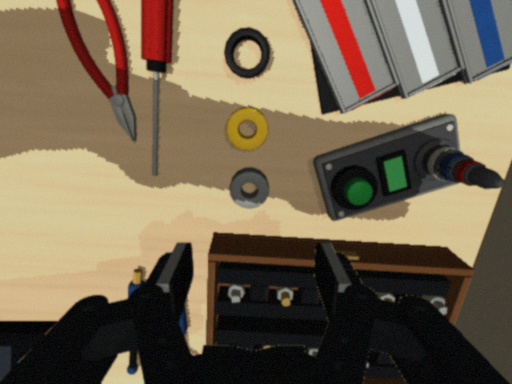

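The grey core sits at (249,187) in the wrist view, with its neighbours clear. I'll descend to grasp it.

move_arm:
  deltas:
    - [-0.1, 0.1, -5, 0, 0, 0, 6.5]
    - [-0.1, 0.1, -8, 0, 0, 0, 6.5]
    - [-0.1, 0.1, -10.5, 0, 0, 0, 6.5]
    - [-0.1, 0.1, -11.5, 0, 0, 0, 6.5]
    - [-0.1, 0.1, -11.5, 0, 0, 0, 6.5]
    - [-0.1, 0.1, -11.5, 0, 0, 0, 6.5]

```text
time: 3.35
tool_pos: [0.4368, 0.1095, 0.0072]
tool_rot: [[-0.326, 0.945, 0.002], [0.945, 0.326, 0.001], [-0.0, 0.002, -1.0]]
ft_force: [0.7, 0.2, 0.1]
opening: 0.065
grasp_force: 0.0
```

move_arm:
  deltas:
    - [0, 0, 0, 0, 0, 0, 3.0]
    - [0, 0, 0, 0, 0, 0, 3.0]
    - [0, 0, 0, 0, 0, 0, 3.0]
    - [0, 0, 0, 0, 0, 0, 3.0]
    - [0, 0, 0, 0, 0, 0, 3.0]
    - [0, 0, 0, 0, 0, 0, 3.0]
  grip_force: 30

```text
time: 3.95
tool_pos: [0.4364, 0.1095, 0.0075]
tool_rot: [[-0.326, 0.945, 0.002], [0.945, 0.326, 0.001], [0.001, 0.002, -1.0]]
ft_force: [-0.6, -0.1, 5.9]
opening: 0.034
grasp_force: 29.7
```

move_arm:
  deltas:
    - [0, 0, 4, 0, 0, 0, 3.0]
    - [0, 0, 8, 0, 0, 0, 3.0]
    - [0, 0, 12, 0, 0, 0, 3.0]
    - [4, 2.3, 12, 0, 0, 0, 3.0]
    - [8, 4.6, 12, 0, 0, 0, 3.0]
    - [12, 6.9, 12, 0, 0, 0, 3.0]
    - [13.8, 7.8, 12, 0, 0, 0, 3.0]
    - [13.8, 7.8, 12, 0, 0, 0, 3.0]
    - [13.8, 7.8, 12, 0, 0, 0, 3.0]
    - [13.8, 7.8, 12, 0, 0, 0, 3.0]
    - [13.8, 7.8, 12, 0, 0, 0, 3.0]

```text
time: 5.05
tool_pos: [0.5724, 0.1862, 0.1265]
tool_rot: [[-0.325, 0.946, -0.001], [0.946, 0.325, 0.0], [0.0, -0.001, -1.0]]
ft_force: [1.0, 0.5, -1.0]
opening: 0.0337
grasp_force: 30.8
```

```bash
python3 - <<'E'
from h import *
s=ctrl.get_state();c=cal("wrist");im=optics.get_image("wrist");cv2.imwrite("pics/w4.png",im)
print(s["tool_pos"],s["grasp_force"],s["opening"],proj(c,[*s["tool_pos"][:2],s["tool_pos"][2]+.0105]),proj(c,[.574,.1872,.092]))
cv2.imwrite("pics/w4s.png",np.vstack([im[200:384,100:400],optics.get_image("scene")[140:260,150:450]]).repeat(2,0).repeat(2,1)[:600])
E
```

```text
[0.57240248 0.18624846 0.12648017] 30.808790079317987 0.03370377682618821 [253.59508715 260.26663917] [256.35156022 222.65175161]
```

View pics/w4s.png

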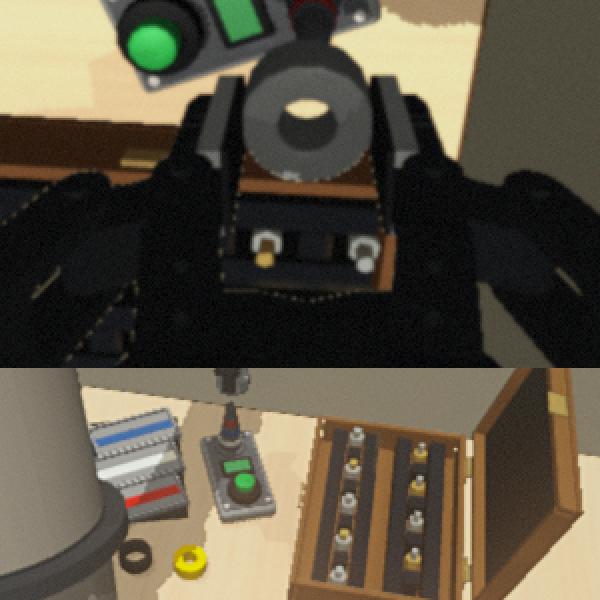

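The core is held level at (254,259), matching the expected projection (253.6,260), and the mandrel tip lies directly beneath it. I'll lower it gently.

move_arm:
  deltas:
    - [0.1, 0.1, -1, 0, 0, 0, 3.0]
    - [0.1, 0.1, -2, 0, 0, 0, 3.0]
    - [0.1, 0.1, -2.4, 0, 0, 0, 3.0]
    - [0.1, 0.1, -2.8, 0, 0, 0, 3.0]
    - [0.1, 0.1, -3.2, 0, 0, 0, 3.0]
    - [0.1, 0.1, -3.6, 0, 0, 0, 3.0]
    - [0.1, 0.1, -4, 0, 0, 0, 3.0]
    - [0.1, 0.1, -4.3, 0, 0, 0, 3.0]
    - [0.1, 0.1, -4.3, 0, 0, 0, 3.0]

```text
time: 6.05
tool_pos: [0.5742, 0.188, 0.0829]
tool_rot: [[-0.326, 0.945, -0.001], [0.945, 0.326, -0.0], [-0.0, -0.001, -1.0]]
ft_force: [0.5, 0.5, -1.2]
opening: 0.0339
grasp_force: 30.8
```

move_arm:
  deltas:
    - [0, 0, -0.2, 0, 0, 0, 3.0]
    - [0, 0, -0.4, 0, 0, 0, 3.0]
    - [0, 0, -0.55, 0, 0, 0, 3.0]
    - [0, 0, -0.7, 0, 0, 0, 3.0]
    - [0, 0, -0.7, 0, 0, 0, 3.0]

```text
time: 6.55
tool_pos: [0.5746, 0.1883, 0.0777]
tool_rot: [[-0.326, 0.945, -0.0], [0.945, 0.326, 0.001], [0.001, 0.0, -1.0]]
ft_force: [-3.2, -1.0, 8.9]
opening: 0.0336
grasp_force: 31.7
```

It stopped at the red step (TCP .0777, predicted .0778). I'll release, rise, shift over the button and close the fingers.

move_arm:
  deltas:
    - [0, 0, 0, 0, 0, 0, 6]
    - [0, 0, 0, 0, 0, 0, 6]
    - [0, 0, 0, 0, 0, 0, 6]
    - [0, 0, 0, 0, 0, 0, 6]
    - [0, 0, 3, 0, 0, 0, 6]
    - [0, 0, 6, 0, 0, 0, 6]
    - [-4, -3, 6, 0, 0, 0, 0]
    - [-5.7, -4.5, 6, 0, 0, 0, 0]
    - [-5.7, -4.5, 6, 0, 0, 0, 0]
    - [-5.7, -4.5, 6, 0, 0, 0, 0]
    - [-5.7, -4.5, 6, 0, 0, 0, 0]
    - [-5.7, -4.5, 6, 0, 0, 0, 0]

```text
time: 7.75
tool_pos: [0.5183, 0.1439, 0.1363]
tool_rot: [[-0.327, 0.945, 0.001], [0.945, 0.327, -0.0], [-0.0, 0.001, -1.0]]
ft_force: [-0.1, 0.3, 0.1]
opening: 0.0002
grasp_force: 0.0
```

```bash
cat > seat.py <<'E'
import sys
from h import *
n=sys.argv[1]
s=ctrl.get_state();c=cal("wrist");im=optics.get_image("wrist");cv2.imwrite(f"pics/{n}.png",im)
a=cv2.resize(im[60:260,180:440],None,fx=2,fy=2,interpolation=cv2.INTER_CUBIC)
b=cv2.resize(optics.get_image("scene")[140:265,160:310],None,fx=2,fy=2,interpolation=cv2.INTER_CUBIC)
o=np.zeros((400,820,3),np.uint8);o[:,:520]=a;o[:250,520:]=b[:,:300];cv2.imwrite(f"pics/{n}s.png",o[:,:800])
print(s["time"],s["tool_pos"].round(4),s["opening"],s["ft_force"].round(1))
for z in(.0433,.0568,.0703): print(z,((proj(c,[.574,.187,z+.018])-[180,60])*2).round())
E
python3 seat.py s1
```

```text
7.75 [0.5183 0.1439 0.1363] 0.0002033982074789162 [-0.1  0.3  0.1]
0.0433 [320. 228.]
0.0568 [331. 239.]
0.0703 [342. 250.]
```

View pics/s1s.png

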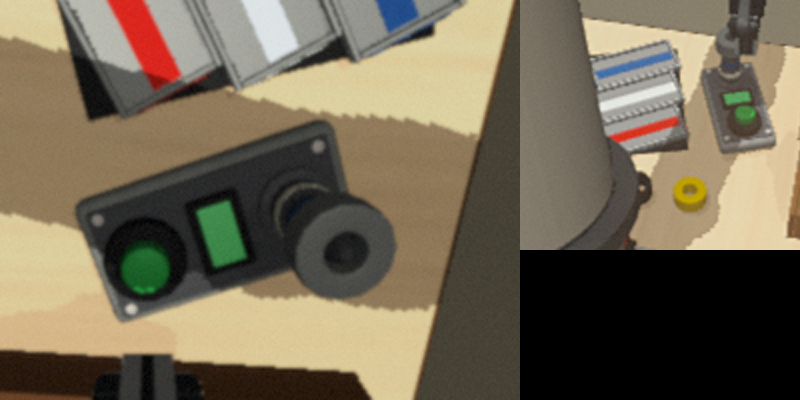

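The grey core is seated level with its top at (345,248), matching the red-step prediction (342,250), so grey is red. Pressing the button now.

move_arm:
  deltas:
    - [0, -0.1, -4, 0, 0, 0, 0]
    - [0, -0.1, -7, 0, 0, 0, 0]
    - [0, -0.1, -8.8, 0, 0, 0, 0]
    - [0, -0.1, -9.2, 0, 0, 0, 0]
    - [0, -0.1, -9.6, 0, 0, 0, 0]
    - [0, -0.1, -9.9, 0, 0, 0, 0]
    - [0, -0.1, -10.1, 0, 0, 0, 0]
    - [0, -0.1, -10.1, 0, 0, 0, 0]

```text
time: 8.65
tool_pos: [0.5175, 0.1421, 0.0379]
tool_rot: [[-0.326, 0.945, -0.001], [0.945, 0.326, 0.002], [0.002, -0.0, -1.0]]
ft_force: [-6.3, -2.0, 18.1]
opening: 0.0001
grasp_force: 8.7
```

move_arm:
  deltas:
    - [0, 0, 2, 0, 0, 0, 0]
    - [0, 0, 6, 0, 0, 0, 0]
    - [0, 0, 9.5, 0, 0, 0, 6]
    - [3, 2.4, 9.5, 0, 0, 0, 6]
    - [5.6, 4.5, 9.5, 0, 0, 0, 6]
    - [5.6, 4.5, 9.5, 0, 0, 0, 6]
    - [5.6, 4.5, 9.5, 0, 0, 0, 6]
    - [5.6, 4.5, 7, 0, 0, 0, 6]
    - [5.6, 4.5, 5, 0, 0, 0, 6]
    - [5.6, 4.5, 4.4, 0, 0, 0, 6]
    - [5.6, 4.5, 4.4, 0, 0, 0, 6]

```text
time: 9.75
tool_pos: [0.5725, 0.186, 0.0788]
tool_rot: [[-0.325, 0.946, -0.002], [0.946, 0.325, -0.001], [-0.0, -0.002, -1.0]]
ft_force: [-0.4, 0.1, -0.0]
opening: 0.0601
grasp_force: 0.0
```

move_arm:
  deltas:
    - [0, 0, 0, 0, 0, 0, 3]
    - [0, 0, 0, 0, 0, 0, 3]
    - [0, 0, 0, 0, 0, 0, 3]
    - [0, 0, 0, 0, 0, 0, 3]
    - [0, 0, 0, 0, 0, 0, 3]
    - [0, 0, 0, 0, 0, 0, 3]
  grip_force: 30

```text
time: 10.35
tool_pos: [0.5744, 0.1871, 0.0806]
tool_rot: [[-0.326, 0.945, 0.002], [0.945, 0.326, 0.001], [0.0, 0.002, -1.0]]
ft_force: [-1.1, -0.8, 6.3]
opening: 0.0336
grasp_force: 31.4
```

move_arm:
  deltas:
    - [0, 0, 2, 0, 0, 0, 3]
    - [0, 0, 4, 0, 0, 0, 3]
    - [0, 0, 5.5, 0, 0, 0, 3]
    - [-4, 1.8, 5.5, 0, 0, 0, 3]
    - [-8, 3.5, 5, 0, 0, 0, 3]
    - [-9.3, 4, 2, 0, 0, 0, 3]
    - [-9.3, 4, -1, 0, 0, 0, 3]
    - [-9.3, 4, -4, 0, 0, 0, 3]
    - [-9.3, 4, -5, 0, 0, 0, 3]
    - [-9.3, 4, -5, 0, 0, 0, 3]

```text
time: 11.35
tool_pos: [0.4795, 0.2264, 0.0282]
tool_rot: [[-0.326, 0.945, -0.003], [0.945, 0.326, -0.002], [-0.001, -0.003, -1.0]]
ft_force: [0.2, 0.1, -0.2]
opening: 0.0332
grasp_force: 31.4
```

```bash
python3 - <<'E'
from h import *
s=ctrl.get_state();c=cal("wrist");im=optics.get_image("wrist");cv2.imwrite("pics/t1.png",im)
print(s["tool_pos"].round(4),s["grasp_force"])
for k,z in(("blue",.007),("red",.007)):
    for ce,q,r in blobs(im,*HSV[k],60): print(k,ce,q[2:],ray(c,ce,z).round(4))
cv2.imwrite("pics/t1s.png",cv2.resize(im[60:340,80:430],None,fx=2,fy=2))
E
```

```text
[0.4795 0.2264 0.0282] 31.429409659467638
blue [397.5, 68.3] [69, 37, 167] [0.5187 0.3398 0.007 ]
blue [423.5, 147.2] [74, 155, 4060] [0.5521 0.308  0.007 ]
red [233.2, 170.0] [80, 104, 2482] [0.4551 0.2604 0.007 ]
```

View pics/t1s.png

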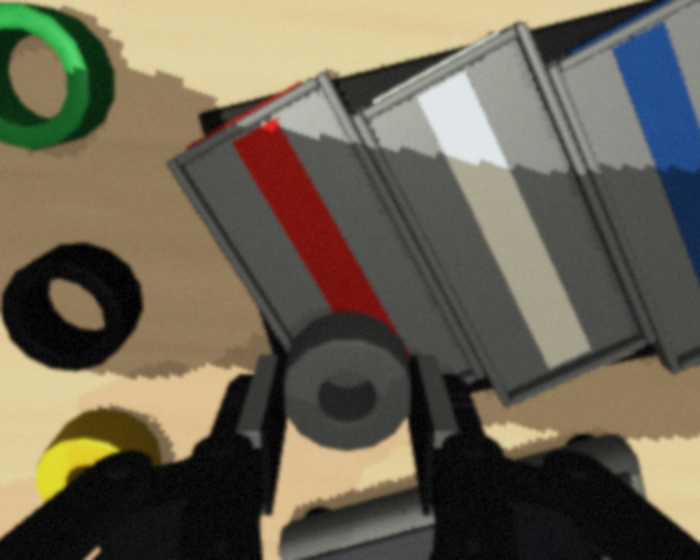

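The core hangs over the near end of the red tray; the tray's far corners are at crop (175,160) and (325,78). I'll check the slot position numerically.

```bash
python3 - <<'E'
from h import *
c=cal("wrist")
P=lambda x,y,z=.013:ray(c,(80+(x+.5)/2-.5,60+(y+.5)/2-.5),z)[:2]
A=P(175,162);B=P(325,80);W=P(520,27);Wn=P(508,402);W0=P(362,115)
print(A,B,np.linalg.norm(A-B),"white far",W0,W,"near right",Wn,np.linalg.norm(Wn-W))
x=(B-A)/np.linalg.norm(B-A);print("ang x",np.degrees(np.arctan2(x[1],x[0])));y=np.array([-x[1],x[0]])
cen=(A+B)/2-.051*y;print("red cen",cen,"slots",cen-.026*y,cen+.026*y)
wy=(W-Wn)/np.linalg.norm(W-Wn);wc=(W+W0)/2-.051*wy;print("wy",wy,"white cen",wc)
E
```

```text
[0.41745676 0.2660348 ] [0.44924874 0.2995367 ] 0.04618557115650924 white far [0.46128767 0.2943452 ] [0.49173927 0.32775656] near right [0.53380654 0.226854  ] 0.10932055369611927
ang x 46.50011559948174
red cen [0.47034691 0.24767974] slots [0.48920668 0.22978256] [0.45148714 0.26557692]
wy [-0.38480666  0.9229972 ] white cen [0.49613861 0.26397802]
```

```bash
python3 - <<'E'
from h import *
d=np.load("w1.npz")
for n,im,c in(("top",cv2.imread("pics/top0.png"),cal("top")),("w1",cv2.imread("pics/w1.png"),(d["K"],d["R"],d["o"]))):
  h=cv2.cvtColor(im,cv2.COLOR_BGR2HSV)
  for k in("red","blue"):
    m=cv2.inRange(h,*map(np.array,HSV[k]));nn,l,s,ce=cv2.connectedComponentsWithStats(m)
    for i in range(1,nn):
        w=ray(c,ce[i],.007)
        if s[i][4]>60 and .44<w[0]<.58 and w[1]>.22:
            p=np.argwhere(l==i)[:,::-1];W=np.array([ray(c,q,.007)[:2] for q in p],np.float32)
            r=cv2.minAreaRect(W*1000);b=cv2.boxPoints(r);e=max((b[1]-b[0],b[2]-b[1]),key=np.linalg.norm)
            print(n,k,r[0],r[1],np.degrees(np.arctan2(e[1],e[0]))%180)
E
```

```text
top red (468.3977966308594, 247.8899688720703) (10.078885078430176, 90.71040344238281) 136.65099
top blue (555.88916015625, 303.3687438964844) (10.350004196166992, 91.0701675415039) 137.53159
w1 red (467.2969055175781, 248.37644958496094) (12.82185173034668, 93.53328704833984) 137.83655
w1 blue (555.39111328125, 304.6007080078125) (13.420527458190918, 93.96150970458984) 137.49982
```

The stripe fits give the tray y axis at 137.5°, with the trays staggered; the red centre is (.468,.248). The slot is therefore (.487,.231), so I'll correct before lowering.

move_arm:
  deltas:
    - [0.7, 0.4, 0, 0, 0, 0, 3]
    - [0.7, 0.4, 0, 0, 0, 0, 3]
    - [0.7, 0.4, -0.4, 0, 0, 0, 3]
    - [0.7, 0.4, -0.8, 0, 0, 0, 3]
    - [0.7, 0.4, -1.0, 0, 0, 0, 3]
    - [0.7, 0.4, -1.0, 0, 0, 0, 3]

```text
time: 12.0
tool_pos: [0.487, 0.2308, 0.0189]
tool_rot: [[-0.326, 0.945, -0.001], [0.945, 0.326, -0.001], [-0.0, -0.001, -1.0]]
ft_force: [-0.2, 0.8, -0.0]
opening: 0.0334
grasp_force: 31.4
```

move_arm:
  deltas:
    - [0, 0, -0.1, 0, 0, 0, 3]
    - [0, 0, -0.1, 0, 0, 0, 5.5]
    - [0, 0, -0.1, 0, 0, 0, 5.5]
    - [0, 0, -0.1, 0, 0, 0, 5.5]
    - [0, 0, 3, 0, 0, 0, 5.5]
    - [0, 0, 7, 0, 0, 0, 6.5]
    - [-4, 1.6, 10, 0, 0, 0, 6.5]
    - [-8, 3.2, 10, 0, 0, 0, 6.5]
    - [-11, 4.4, 10, 0, 0, 0, 6.5]
    - [-11, 4.4, 10, 0, 0, 0, 6.5]
    - [-11, 4.4, 10, 0, 0, 0, 6.5]

```text
time: 13.1
tool_pos: [0.3774, 0.2754, 0.1197]
tool_rot: [[-0.328, 0.945, 0.001], [0.945, 0.328, 0.001], [0.0, 0.001, -1.0]]
ft_force: [1.0, -0.2, 0.9]
opening: 0.0652
grasp_force: 0.0
```

```bash
python3 look.py w5 .377 .2745; python3 - <<'E'
from h import *
d=np.load("w5.npz");c=(d["K"],d["R"],d["o"]);print(proj(c,[.487,.231,.025]))
ring(cv2.imread("pics/w5.png"),c,(.487,.231),z=.025)
E
```

```text
[0.3774 0.2754 0.1197]
[252.74597204 191.35662846]
   circ [0.3768 0.275 ] 17.7
   circ [0.3756 0.2761] 18.0
   circ [0.3752 0.2761] 18.2
[347.4069701 270.912473 ]
```

View pics/w5.png

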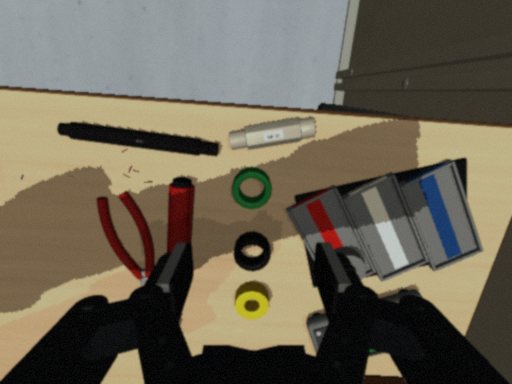

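The green core is at (251,188) with clearance to the attenuator, screwdriver and red tray. The grey core sits in the red tray near (348,262). Grasping green.

move_arm:
  deltas:
    - [-0.15, 0, -5, 0, 0, 0, 5.2]
    - [-0.15, 0, -8, 0, 0, 0, 5.2]
    - [-0.15, 0, -10.3, 0, 0, 0, 5.2]
    - [-0.15, 0, -11.1, 0, 0, 0, 5.2]
    - [-0.15, 0, -11.1, 0, 0, 0, 5.2]
    - [-0.15, 0, -11.1, 0, 0, 0, 5.2]

```text
time: 13.75
tool_pos: [0.3774, 0.2751, 0.0091]
tool_rot: [[-0.325, 0.946, 0.002], [0.946, 0.325, 0.001], [0.0, 0.002, -1.0]]
ft_force: [-0.2, 0.5, -0.7]
opening: 0.0517
grasp_force: 0.0
```

move_arm:
  deltas:
    - [0, 0, 0, 0, 0, 0, 3.0]
    - [0, 0, 0, 0, 0, 0, 3.0]
    - [0, 0, 0, 0, 0, 0, 3.0]
    - [0, 0, 0, 0, 0, 0, 3.0]
    - [0, 0, 0, 0, 0, 0, 3.0]
    - [0, 0, 0, 0, 0, 0, 3.0]
  grip_force: 30

```text
time: 14.35
tool_pos: [0.3771, 0.2757, 0.0098]
tool_rot: [[-0.326, 0.945, 0.002], [0.945, 0.326, 0.002], [0.001, 0.003, -1.0]]
ft_force: [-0.0, -2.3, 6.1]
opening: 0.0338
grasp_force: 29.5
```

move_arm:
  deltas:
    - [0, 0, 4, 0, 0, 0, 3.0]
    - [0, 0, 8, 0, 0, 0, 3.0]
    - [0, 0, 12, 0, 0, 0, 3.0]
    - [5, -2.2, 12, 0, 0, 0, 3.0]
    - [10, -4.4, 12, 0, 0, 0, 3.0]
    - [15, -6.6, 12, 0, 0, 0, 3.0]
    - [19.6, -8.8, 12, 0, 0, 0, 3.0]
    - [19.6, -8.8, 12, 0, 0, 0, 3.0]
    - [19.6, -8.8, 12, 0, 0, 0, 3.0]
    - [19.6, -8.8, 12, 0, 0, 0, 3.0]
    - [19.6, -8.8, 12, 0, 0, 0, 3.0]
    - [19.6, -8.8, 12, 0, 0, 0, 3.0]

```text
time: 15.55
tool_pos: [0.5705, 0.1886, 0.1283]
tool_rot: [[-0.329, 0.944, -0.001], [0.944, 0.329, 0.001], [0.001, -0.001, -1.0]]
ft_force: [0.2, 0.0, -1.0]
opening: 0.0336
grasp_force: 30.3
```

```bash
cat > hand.py <<'E'
import sys
from h import *
s=ctrl.get_state();c=cal("wrist");im=optics.get_image("wrist");cv2.imwrite(f"pics/{sys.argv[1]}.png",im)
p=s["tool_pos"];z=p[2]-float(sys.argv[2])+.018
print(p.round(4),s["grasp_force"],proj(c,[*p[:2],z]))
ring(im,c,p[:2],z=z,dbg=f"pics/{sys.argv[1]}r.png")
E
python3 hand.py g1 .0098
```

```text
[0.5705 0.1886 0.1283] 30.34963270649314 [253.61443744 257.90894128]
   circ [0.5699 0.1891] 17.3
   circ [0.5702 0.1899] 17.8
   circ [0.5706 0.1884] 17.2
   circ [0.5702 0.1899] 18.2
```

move_arm:
  deltas:
    - [0.25, -0.2, 0, 0, 0, 0, 3.0]
    - [0.25, -0.2, -1, 0, 0, 0, 3.0]
    - [0.25, -0.2, -2, 0, 0, 0, 3.0]
    - [0.25, -0.2, -2.4, 0, 0, 0, 3.0]
    - [0.25, -0.2, -2.8, 0, 0, 0, 3.0]
    - [0.25, -0.2, -3.2, 0, 0, 0, 3.0]
    - [0.25, -0.2, -3.6, 0, 0, 0, 3.0]
    - [0.25, -0.2, -4, 0, 0, 0, 3.0]
    - [0.25, -0.2, -4.3, 0, 0, 0, 3.0]
    - [0.25, -0.2, -4.3, 0, 0, 0, 3.0]

```text
time: 16.6
tool_pos: [0.5742, 0.185, 0.0849]
tool_rot: [[-0.326, 0.945, -0.001], [0.945, 0.326, -0.0], [-0.0, -0.001, -1.0]]
ft_force: [-0.4, 0.0, 0.1]
opening: 0.0339
grasp_force: 30.3
```

move_arm:
  deltas:
    - [0, 0.15, -0.2, 0, 0, 0, 3.0]
    - [0, 0.15, -0.4, 0, 0, 0, 3.0]
    - [0, 0.15, -0.6, 0, 0, 0, 3.0]
    - [0, 0.15, -0.8, 0, 0, 0, 3.0]
    - [0, 0.15, -0.8, 0, 0, 0, 3.0]

```text
time: 17.1
tool_pos: [0.5742, 0.1864, 0.077]
tool_rot: [[-0.326, 0.945, -0.0], [0.945, 0.326, -0.0], [-0.0, -0.001, -1.0]]
ft_force: [-0.3, 0.5, -0.7]
opening: 0.0338
grasp_force: 30.3
```

move_arm:
  deltas:
    - [0, 0, -0.4, 0, 0, 0, 3.0]
    - [0, 0, -0.8, 0, 0, 0, 3.0]
    - [0, 0, -1.1, 0, 0, 0, 3.0]
    - [0, 0, -1.3, 0, 0, 0, 3.0]
    - [0, 0, -1.3, 0, 0, 0, 3.0]

```text
time: 17.6
tool_pos: [0.5742, 0.1865, 0.0639]
tool_rot: [[-0.326, 0.945, -0.001], [0.945, 0.326, -0.0], [-0.0, -0.001, -1.0]]
ft_force: [0.2, 0.2, 0.1]
opening: 0.034
grasp_force: 30.3
```

Past blue with no force; on to white (TCP .0531).

move_arm:
  deltas:
    - [0, 0, -0.4, 0, 0, 0, 3.0]
    - [0, 0, -0.8, 0, 0, 0, 3.0]
    - [0, 0, -1.1, 0, 0, 0, 3.0]
    - [0, 0, -1.25, 0, 0, 0, 3.0]
    - [0, 0, -1.25, 0, 0, 0, 3.0]

```text
time: 18.1
tool_pos: [0.5747, 0.1867, 0.0528]
tool_rot: [[-0.326, 0.945, -0.0], [0.945, 0.326, 0.001], [0.001, 0.0, -1.0]]
ft_force: [-2.6, -0.3, 7.0]
opening: 0.0339
grasp_force: 31.0
```

Stopped at white (TCP .0528, predicted .0531). Releasing and moving to the button.

move_arm:
  deltas:
    - [0, 0, 0, 0, 0, 0, 6]
    - [0, 0, 0, 0, 0, 0, 6]
    - [0, 0, 0, 0, 0, 0, 6]
    - [0, 0, 0, 0, 0, 0, 6]
    - [0, 0, 4, 0, 0, 0, 6]
    - [0, 0, 8.5, 0, 0, 0, 6]
    - [-2, -2, 8.5, 0, 0, 0, 0]
    - [-5.7, -4.4, 8.5, 0, 0, 0, 0]
    - [-5.7, -4.4, 8.5, 0, 0, 0, 0]
    - [-5.7, -4.4, 8.5, 0, 0, 0, 0]
    - [-5.7, -4.4, 8.5, 0, 0, 0, 0]
    - [-5.7, -4.4, 8.5, 0, 0, 0, 0]

```text
time: 19.3
tool_pos: [0.5186, 0.1435, 0.137]
tool_rot: [[-0.327, 0.945, 0.001], [0.945, 0.327, 0.0], [-0.0, 0.001, -1.0]]
ft_force: [0.4, 0.2, 0.0]
opening: 0.0001
grasp_force: 0.0
```

```bash
python3 seat.py s2
```

```text
19.3 [0.5186 0.1435 0.137 ] 0.00010173895038706736 [0.4 0.2 0. ]
0.0433 [319. 226.]
0.0568 [330. 236.]
0.0703 [341. 248.]
```

View pics/s2s.png

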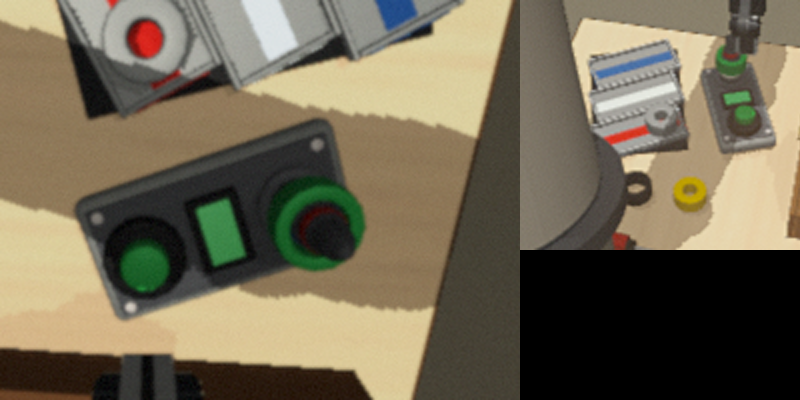

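The green core is seated at the lower step, top near (315,222), matching white (319,226). The grey core lies in the red tray. Pressing.

move_arm:
  deltas:
    - [0, 0, -4, 0, 0, 0, 0]
    - [0, -0.1, -7, 0, 0, 0, 0]
    - [0, -0.1, -8.8, 0, 0, 0, 0]
    - [0, -0.1, -9.3, 0, 0, 0, 0]
    - [0, -0.1, -9.7, 0, 0, 0, 0]
    - [0, -0.1, -10, 0, 0, 0, 0]
    - [0, -0.1, -10.2, 0, 0, 0, 0]
    - [0, -0.1, -10.2, 0, 0, 0, 0]

```text
time: 20.2
tool_pos: [0.5174, 0.1415, 0.0378]
tool_rot: [[-0.326, 0.945, -0.002], [0.945, 0.326, 0.002], [0.002, -0.001, -1.0]]
ft_force: [-8.7, -2.1, 20.3]
opening: 0.0001
grasp_force: 10.6
```

move_arm:
  deltas:
    - [0, 0, 2, 0, 0, 0, 0]
    - [0, 0, 6, 0, 0, 0, 0]
    - [0, 0, 9.8, 0, 0, 0, 6]
    - [3, 2.4, 9.8, 0, 0, 0, 6]
    - [5.6, 4.4, 9.8, 0, 0, 0, 6]
    - [5.6, 4.4, 9.8, 0, 0, 0, 6]
    - [5.6, 4.4, 9.8, 0, 0, 0, 6]
    - [5.6, 4.4, 6, 0, 0, 0, 6]
    - [5.6, 4.4, 3, 0, 0, 0, 6]
    - [5.6, 4.4, 1.9, 0, 0, 0, 6]
    - [5.6, 4.4, 1.9, 0, 0, 0, 6]

```text
time: 21.3
tool_pos: [0.572, 0.1844, 0.0527]
tool_rot: [[-0.325, 0.946, -0.003], [0.946, 0.325, -0.002], [-0.001, -0.003, -1.0]]
ft_force: [0.3, 0.0, 0.7]
opening: 0.0596
grasp_force: 0.0
```

move_arm:
  deltas:
    - [0, 0, 0, 0, 0, 0, 3]
    - [0, 0, 0, 0, 0, 0, 3]
    - [0, 0, 0, 0, 0, 0, 3]
    - [0, 0, 0, 0, 0, 0, 3]
    - [0, 0, 0, 0, 0, 0, 3]
    - [0, 0, 0, 0, 0, 0, 3]
  grip_force: 30

```text
time: 21.9
tool_pos: [0.5749, 0.1857, 0.0557]
tool_rot: [[-0.326, 0.945, 0.003], [0.945, 0.326, 0.001], [0.0, 0.003, -1.0]]
ft_force: [0.2, -0.8, 6.8]
opening: 0.0335
grasp_force: 29.9
```

move_arm:
  deltas:
    - [0, 0, 2.5, 0, 0, 0, 3]
    - [0, 0, 5, 0, 0, 0, 3]
    - [0, 0, 7, 0, 0, 0, 3]
    - [0, 0, 7, 0, 0, 0, 3]
    - [-3, 4, 7, 0, 0, 0, 3]
    - [-6, 8, 6, 0, 0, 0, 3]
    - [-8.2, 10.8, 3, 0, 0, 0, 3]
    - [-8.2, 10.8, 0, 0, 0, 0, 3]
    - [-8.2, 10.8, -2, 0, 0, 0, 3]
    - [-8.2, 10.8, -2, 0, 0, 0, 3]
    - [-8.2, 10.8, -2, 0, 0, 0, 3]

```text
time: 23.0
tool_pos: [0.4914, 0.293, 0.0336]
tool_rot: [[-0.326, 0.945, -0.0], [0.945, 0.326, -0.001], [-0.001, -0.001, -1.0]]
ft_force: [0.1, -0.1, 0.3]
opening: 0.0335
grasp_force: 31.8
```

```bash
python3 hand.py g2 .0124
```

```text
[0.4914 0.293  0.0336] 31.76193505525589 [253.61746449 255.30928194]
   circ [0.4904 0.2943] 17.0
   circ [0.4904 0.2943] 17.0
   circ [0.4908 0.2947] 17.0
   circ [0.4904 0.295 ] 17.5
```

move_arm:
  deltas:
    - [0.2, -0.1, 0, 0, 0, 0, 3]
    - [0.2, -0.1, -0.4, 0, 0, 0, 3]
    - [0.2, -0.1, -0.8, 0, 0, 0, 3]
    - [0.2, -0.1, -1.1, 0, 0, 0, 3]
    - [0.2, -0.1, -1.35, 0, 0, 0, 3]
    - [0.2, -0.1, -1.35, 0, 0, 0, 3]

```text
time: 23.65
tool_pos: [0.4933, 0.2926, 0.0201]
tool_rot: [[-0.326, 0.945, -0.0], [0.945, 0.326, -0.0], [-0.0, -0.0, -1.0]]
ft_force: [-0.3, -1.1, 0.8]
opening: 0.033
grasp_force: 31.8
```

move_arm:
  deltas:
    - [0, 0, 0, 0, 0, 0, 5.0]
    - [0, 0, 0, 0, 0, 0, 5.0]
    - [0, 0, 0, 0, 0, 0, 5.0]
    - [0, 0, 3, 0, 0, 0, 5]
    - [0, 0, 6, 0, 0, 0, 5]
    - [0, 0, 9, 0, 0, 0, 5]
    - [-3, -5, 10, 0, 0, 0, 5.5]
    - [-6, -10, 10, 0, 0, 0, 5.5]
    - [-7.6, -13.3, 10, 0, 0, 0, 5.5]
    - [-7.6, -13.3, 10, 0, 0, 0, 5.5]
    - [-7.6, -13.3, 10, 0, 0, 0, 5.5]
    - [-7.6, -13.3, 10, 0, 0, 0, 5.5]

```text
time: 24.85
tool_pos: [0.4184, 0.1608, 0.1208]
tool_rot: [[-0.327, 0.945, 0.002], [0.945, 0.327, 0.001], [0.001, 0.002, -1.0]]
ft_force: [0.1, 1.2, -0.3]
opening: 0.0551
grasp_force: 0.0
```

```bash
python3 look.py w6 .4162 .158
```

```text
[0.4184 0.1608 0.1208]
[249.96049597 192.12467316]
   circ [0.4163 0.1593] 17.9
   circ [0.4156 0.1596] 19.0
   circ [0.416  0.1596] 19.1
```

View pics/w6.png

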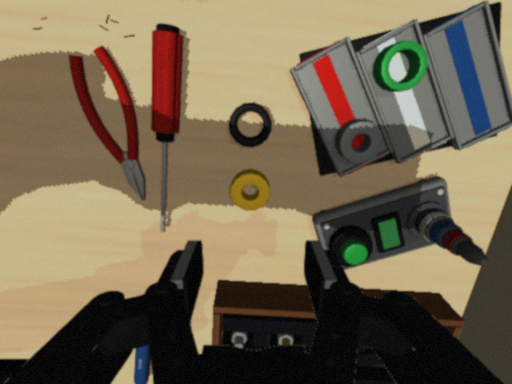

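The green core is in the white tray (402,65), grey in red (358,142), and yellow sits at (250,189) → (.416,.1595). Grasping yellow.

move_arm:
  deltas:
    - [-0.1, -0.1, -5, 0, 0, 0, 5.5]
    - [-0.1, -0.1, -8, 0, 0, 0, 5.5]
    - [-0.1, -0.1, -10.3, 0, 0, 0, 5.5]
    - [-0.1, -0.1, -11.2, 0, 0, 0, 5.5]
    - [-0.1, -0.1, -11.2, 0, 0, 0, 5.5]
    - [-0.1, -0.1, -11.2, 0, 0, 0, 5.5]

```text
time: 25.5
tool_pos: [0.4176, 0.1592, 0.0089]
tool_rot: [[-0.327, 0.945, 0.001], [0.945, 0.327, 0.0], [-0.0, 0.002, -1.0]]
ft_force: [1.0, -0.1, 1.0]
opening: 0.0549
grasp_force: 0.0
```

move_arm:
  deltas:
    - [0, 0, 0, 0, 0, 0, 3.0]
    - [0, 0, 0, 0, 0, 0, 3.0]
    - [0, 0, 0, 0, 0, 0, 3.0]
    - [0, 0, 0, 0, 0, 0, 3.0]
    - [0, 0, 0, 0, 0, 0, 3.0]
    - [0, 0, 0, 0, 0, 0, 3.0]
  grip_force: 30

```text
time: 26.1
tool_pos: [0.4175, 0.1592, 0.0097]
tool_rot: [[-0.327, 0.945, 0.002], [0.945, 0.327, 0.002], [0.001, 0.003, -1.0]]
ft_force: [-0.2, -0.1, 5.1]
opening: 0.0341
grasp_force: 29.4
```

move_arm:
  deltas:
    - [0, 0, 4, 0, 0, 0, 3.0]
    - [0, 0, 8, 0, 0, 0, 3.0]
    - [0, 0, 12, 0, 0, 0, 3.0]
    - [5, 0.9, 12, 0, 0, 0, 3.0]
    - [10, 1.8, 12, 0, 0, 0, 3.0]
    - [14, 2.5, 12, 0, 0, 0, 3.0]
    - [15.6, 2.7, 12, 0, 0, 0, 3.0]
    - [15.6, 2.7, 12, 0, 0, 0, 3.0]
    - [15.6, 2.7, 12, 0, 0, 0, 3.0]
    - [15.6, 2.7, 12, 0, 0, 0, 3.0]
    - [15.6, 2.7, 12, 0, 0, 0, 3.0]
    - [15.6, 2.7, 12, 0, 0, 0, 3.0]

```text
time: 27.3
tool_pos: [0.5717, 0.1857, 0.1286]
tool_rot: [[-0.327, 0.945, -0.0], [0.945, 0.327, 0.001], [0.001, -0.0, -1.0]]
ft_force: [0.4, -0.6, -1.5]
opening: 0.0342
grasp_force: 30.3
```

```bash
python3 hand.py y1 .0097
```

```text
[0.5717 0.1857 0.1286] 30.279248971492052 [253.60917891 258.086318  ]
   circ [0.5726 0.185 ] 17.7
   circ [0.5703 0.1854] 17.9
   circ [0.5703 0.1854] 17.9
```

move_arm:
  deltas:
    - [0.15, 0.1, 0, 0, 0, 0, 3.0]
    - [0.15, 0.1, -1, 0, 0, 0, 3.0]
    - [0.15, 0.1, -2, 0, 0, 0, 3.0]
    - [0.15, 0.1, -2.4, 0, 0, 0, 3.0]
    - [0.15, 0.1, -2.8, 0, 0, 0, 3.0]
    - [0.15, 0.1, -3.2, 0, 0, 0, 3.0]
    - [0.15, 0.1, -3.6, 0, 0, 0, 3.0]
    - [0.15, 0.1, -4, 0, 0, 0, 3.0]
    - [0.15, 0.1, -4.3, 0, 0, 0, 3.0]
    - [0.15, 0.1, -4.3, 0, 0, 0, 3.0]

```text
time: 28.35
tool_pos: [0.5739, 0.1869, 0.085]
tool_rot: [[-0.326, 0.945, -0.0], [0.945, 0.326, 0.0], [0.0, 0.0, -1.0]]
ft_force: [0.5, 1.3, -1.5]
opening: 0.0345
grasp_force: 30.2
```

move_arm:
  deltas:
    - [0, 0, -0.2, 0, 0, 0, 3.0]
    - [0, 0, -0.4, 0, 0, 0, 3.0]
    - [0, 0, -0.55, 0, 0, 0, 3.0]
    - [0, 0, -0.7, 0, 0, 0, 3.0]
    - [0, 0, -0.7, 0, 0, 0, 3.0]

```text
time: 28.85
tool_pos: [0.5745, 0.1867, 0.0797]
tool_rot: [[-0.326, 0.945, 0.001], [0.945, 0.326, 0.001], [0.001, 0.001, -1.0]]
ft_force: [-2.1, 0.6, 7.6]
opening: 0.0336
grasp_force: 31.0
```

Yellow stopped at red (underside .0700). Releasing; the next steps are a numeric check from the button pose and then the press.

move_arm:
  deltas:
    - [0, 0, 0, 0, 0, 0, 6]
    - [0, 0, 0, 0, 0, 0, 6]
    - [0, 0, 0, 0, 0, 0, 6]
    - [0, 0, 0, 0, 0, 0, 6]
    - [0, 0, 3, 0, 0, 0, 6]
    - [0, 0, 5.8, 0, 0, 0, 6]
    - [-4, -3, 5.8, 0, 0, 0, 0]
    - [-5.7, -4.4, 5.8, 0, 0, 0, 0]
    - [-5.7, -4.4, 5.8, 0, 0, 0, 0]
    - [-5.7, -4.4, 5.8, 0, 0, 0, 0]
    - [-5.7, -4.4, 5.8, 0, 0, 0, 0]
    - [-5.7, -4.4, 5.8, 0, 0, 0, 0]

```text
time: 30.05
tool_pos: [0.5178, 0.1434, 0.1363]
tool_rot: [[-0.327, 0.945, 0.001], [0.945, 0.327, -0.0], [-0.0, 0.001, -1.0]]
ft_force: [0.1, 1.0, 0.2]
opening: 0.0
grasp_force: 0.0
```

```bash
python3 seat.py s3; python3 - <<'E'
from h import *
for ce,q,r in blobs(cv2.imread("pics/s3.png"),*HSV["yellow"],60): print(((np.array(ce)-[180,60])*2).round(),q)
E
```

```text
30.05 [0.5178 0.1434 0.1363] 3.03522159198842e-05 [0.1 1.  0.2]
0.0433 [322. 228.]
0.0568 [333. 238.]
0.0703 [344. 249.]
[344. 251.] [327, 162, 52, 48, 1548]
```

Its centroid (344,251) matches the red step (344,249). Pressing.

move_arm:
  deltas:
    - [0, 0, -4, 0, 0, 0, 0]
    - [0, -0.1, -7, 0, 0, 0, 0]
    - [0, -0.1, -8.8, 0, 0, 0, 0]
    - [0, -0.1, -9.2, 0, 0, 0, 0]
    - [0, -0.1, -9.6, 0, 0, 0, 0]
    - [0, -0.1, -9.9, 0, 0, 0, 0]
    - [0, -0.1, -10.1, 0, 0, 0, 0]
    - [0, -0.1, -10.1, 0, 0, 0, 0]

```text
time: 30.95
tool_pos: [0.517, 0.1415, 0.0379]
tool_rot: [[-0.326, 0.945, -0.001], [0.945, 0.326, 0.002], [0.002, -0.0, -1.0]]
ft_force: [-7.8, -1.6, 18.7]
opening: 0.0004
grasp_force: 9.0
```

move_arm:
  deltas:
    - [0, 0, 2, 0, 0, 0, 0]
    - [0, 0, 6, 0, 0, 0, 0]
    - [0, 0, 9.5, 0, 0, 0, 6]
    - [3, 2.4, 9.5, 0, 0, 0, 6]
    - [5.6, 4.5, 9.5, 0, 0, 0, 6]
    - [5.6, 4.5, 9.5, 0, 0, 0, 6]
    - [5.6, 4.5, 9.5, 0, 0, 0, 6]
    - [5.6, 4.5, 7, 0, 0, 0, 6]
    - [5.6, 4.5, 5, 0, 0, 0, 6]
    - [5.6, 4.5, 4.5, 0, 0, 0, 6]
    - [5.6, 4.5, 4.5, 0, 0, 0, 6]

```text
time: 32.05
tool_pos: [0.5721, 0.1856, 0.08]
tool_rot: [[-0.325, 0.946, -0.001], [0.946, 0.325, -0.001], [-0.0, -0.001, -1.0]]
ft_force: [0.9, 0.1, 0.1]
opening: 0.0599
grasp_force: 0.0
```

move_arm:
  deltas:
    - [0, 0, 0, 0, 0, 0, 3]
    - [0, 0, 0, 0, 0, 0, 3]
    - [0, 0, 0, 0, 0, 0, 3]
    - [0, 0, 0, 0, 0, 0, 3]
    - [0, 0, 0, 0, 0, 0, 3]
    - [0, 0, 0, 0, 0, 0, 3]
  grip_force: 30

```text
time: 32.65
tool_pos: [0.5741, 0.1866, 0.0818]
tool_rot: [[-0.326, 0.945, 0.002], [0.945, 0.326, 0.001], [0.0, 0.003, -1.0]]
ft_force: [-0.6, -0.2, 6.6]
opening: 0.0339
grasp_force: 29.8
```

move_arm:
  deltas:
    - [0, 0, 2, 0, 0, 0, 3]
    - [0, 0, 4, 0, 0, 0, 3]
    - [0, 0, 5, 0, 0, 0, 3]
    - [-4, 2.5, 5, 0, 0, 8, 3]
    - [-8, 5, 5, 0, 0, 16, 3]
    - [-12.5, 7.9, 5, 0, 0, 24, 3]
    - [-12.5, 7.9, 5, 0, 0, 32, 3]
    - [-12.5, 7.9, 5, 0, 0, 40, 3]
    - [-12.5, 7.9, 5, 0, 0, 48, 3]
    - [-12.5, 7.9, 5, 0, 0, 56, 3]
    - [-12.5, 7.9, 5, 0, 0, 64, 3]
    - [-12.5, 7.9, 5, 0, 0, 66, 3]

```text
time: 33.85
tool_pos: [0.4476, 0.2653, 0.13]
tool_rot: [[-0.997, 0.083, -0.001], [0.083, 0.997, -0.0], [0.001, -0.0, -1.0]]
ft_force: [-1.0, -0.5, -0.6]
opening: 0.0339
grasp_force: 30.9
```

move_arm:
  deltas:
    - [0, 0, -4, 0, 0, 0, 3]
    - [0, 0, -8, 0, 0, 0, 3]
    - [0, 0, -9.5, 0, 0, 0, 3]
    - [0, 0, -9.5, 0, 0, 0, 3]
    - [0, 0, -9.5, 0, 0, 0, 3]

```text
time: 34.35
tool_pos: [0.4482, 0.2655, 0.0355]
tool_rot: [[-0.996, 0.087, 0.0], [0.087, 0.996, -0.0], [-0.0, -0.0, -1.0]]
ft_force: [0.1, -0.2, -0.6]
opening: 0.0334
grasp_force: 30.9
```

```bash
python3 hand.py y2 .0115; python3 - <<'E'
from h import *
c=cal("wrist");im=cv2.imread("pics/y2.png")
ring(im,c,(.487,.231),z=.025);print();ring(im,c,(.4926,.2937),z=.025)
for k in("red","blue"):
  for ce,q,r in blobs(im,*HSV[k],200): print(k,ce,q,ray(c,ce,.007).round(4))
E
```

```text
[0.4482 0.2655 0.0355] 30.943042323051486 [254.03870372 257.14309798]
   circ [0.4472 0.2649] 17.2
   circ [0.4472 0.2653] 17.1
   circ [0.4476 0.2649] 17.0

red [71.6, 36.1] [60, 17, 28, 33, 289] [0.33  0.18  0.007]
```

move_arm:
  deltas:
    - [0.1, 0.1, 0, 0, 0, 0, 3]
    - [0.1, 0.1, -0.6, 0, 0, 0, 3]
    - [0.1, 0.1, -1.2, 0, 0, 0, 3]
    - [0.1, 0.1, -1.6, 0, 0, 0, 3]
    - [0.1, 0.1, -1.6, 0, 0, 0, 3]
    - [0.1, 0.1, -1.6, 0, 0, 0, 4.8]
    - [0.1, 0.1, -1.6, 0, 0, 0, 4.8]
    - [0.1, 0.1, -1.6, 0, 0, 0, 4.8]
    - [0.1, 0.1, 2, 0, 0, 0, 4.8]
    - [0.1, 0.1, 6, 0, 0, 0, 4.8]
    - [0.1, 0.1, 8.5, 0, 0, 0, 4.8]

```text
time: 35.5
tool_pos: [0.4501, 0.2669, 0.1228]
tool_rot: [[-0.996, 0.087, 0.003], [0.087, 0.996, 0.002], [-0.002, 0.002, -1.0]]
ft_force: [0.2, 0.6, -0.2]
opening: 0.0482
grasp_force: 0.0
```

move_arm:
  deltas:
    - [-2, -2, 0, 0, 0, -8, 5.5]
    - [-5, -5.3, 0, 0, 0, -16, 5.5]
    - [-5, -5.3, 0, 0, 0, -24, 5.5]
    - [-5, -5.3, 0, 0, 0, -32, 5.5]
    - [-5, -5.3, 0, 0, 0, -40, 5.5]
    - [-5, -5.3, 0, 0, 0, -48, 5.5]
    - [-5, -5.3, 0, 0, 0, -56, 5.5]
    - [-5, -5.3, 0, 0, 0, -64, 5.5]
    - [-5, -5.3, 0, 0, 0, -66, 5.5]
    - [-5, -5.3, 0, 0, 0, -66, 5.5]
    - [-5, -5.3, 0, 0, 0, -66, 5.5]

```text
time: 36.6
tool_pos: [0.3989, 0.2135, 0.1204]
tool_rot: [[-0.327, 0.945, 0.0], [0.945, 0.327, 0.0], [0.0, 0.0, -1.0]]
ft_force: [0.3, -0.1, 0.5]
opening: 0.0549
grasp_force: 0.0
```

```bash
python3 look.py w7 .3975 .2125;python3 - <<'E'
from h import *
d=np.load("w7.npz");c=(d["K"],d["R"],d["o"]);im=cv2.imread("pics/w7.png")
for k in("yellow","green"):
  for ce,q,r in blobs(im,*HSV[k],200): print(k,ce,q,ray(c,ce,.018).round(4))
E
```

```text
[0.3989 0.2135 0.1204]
[251.63646043 190.73774642]
   circ [0.3969 0.2156] 18.6
   circ [0.3969 0.2141] 17.8
   circ [0.3969 0.2145] 18.3
   circ [0.3965 0.2145] 18.3
yellow [331.0, 153.3] [311, 133, 41, 42, 971] [0.4501 0.2663 0.018 ]
green [394.0, 138.7] [373, 118, 44, 44, 940] [0.4946 0.2948 0.018 ]
green [381.0, 284.6] [371, 273, 21, 26, 369] [0.5513 0.1614 0.018 ]
```

View pics/w7.png

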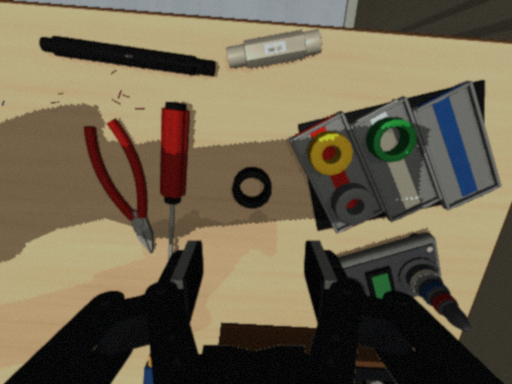

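Yellow and grey are both in the red tray, green in white, and black sits at (252,187) → (.3968,.2145). Grasping black.

move_arm:
  deltas:
    - [-0.1, 0.1, -5, 0, 0, 0, 5.5]
    - [-0.1, 0.1, -8, 0, 0, 0, 5.5]
    - [-0.1, 0.1, -10.3, 0, 0, 0, 5.5]
    - [-0.1, 0.1, -11.1, 0, 0, 0, 5.5]
    - [-0.1, 0.1, -11.1, 0, 0, 0, 5.5]
    - [-0.1, 0.1, -11.1, 0, 0, 0, 5.5]

```text
time: 37.25
tool_pos: [0.3988, 0.2149, 0.0102]
tool_rot: [[-0.326, 0.945, 0.001], [0.945, 0.326, 0.001], [0.001, 0.002, -1.0]]
ft_force: [-0.3, -1.1, 1.0]
opening: 0.0548
grasp_force: 0.0
```

move_arm:
  deltas:
    - [0, 0, 0, 0, 0, 0, 3.0]
    - [0, 0, 0, 0, 0, 0, 3.0]
    - [0, 0, 0, 0, 0, 0, 3.0]
    - [0, 0, 0, 0, 0, 0, 3.0]
    - [0, 0, 0, 0, 0, 0, 3.0]
    - [0, 0, 0, 0, 0, 0, 3.0]
  grip_force: 30

```text
time: 37.85
tool_pos: [0.3989, 0.2152, 0.0108]
tool_rot: [[-0.327, 0.945, 0.002], [0.945, 0.327, 0.002], [0.001, 0.002, -1.0]]
ft_force: [-1.5, -0.3, 5.6]
opening: 0.0335
grasp_force: 29.2
```

move_arm:
  deltas:
    - [0, 0, 4, 0, 0, 0, 3.0]
    - [0, 0, 8, 0, 0, 0, 3.0]
    - [0, 0, 12, 0, 0, 0, 3.0]
    - [5, -0.8, 12, 0, 0, 0, 3.0]
    - [10, -1.6, 12, 0, 0, 0, 3.0]
    - [15, -2.4, 12, 0, 0, 0, 3.0]
    - [17.6, -2.7, 12, 0, 0, 0, 3.0]
    - [17.6, -2.7, 12, 0, 0, 0, 3.0]
    - [17.6, -2.7, 12, 0, 0, 0, 3.0]
    - [17.6, -2.7, 12, 0, 0, 0, 3.0]
    - [17.6, -2.7, 12, 0, 0, 0, 3.0]
    - [17.6, -2.7, 12, 0, 0, 0, 3.0]

```text
time: 39.05
tool_pos: [0.5731, 0.1882, 0.1295]
tool_rot: [[-0.327, 0.945, -0.0], [0.945, 0.327, 0.001], [0.001, -0.0, -1.0]]
ft_force: [-0.3, 0.2, -1.0]
opening: 0.0336
grasp_force: 30.4
```

```bash
python3 hand.py b1 .0097
```

```text
[0.5731 0.1882 0.1295] 30.372348614037037 [253.64266125 258.01197088]
```

move_arm:
  deltas:
    - [0, -0.1, 0, 0, 0, 0, 3.0]
    - [0, -0.1, -1, 0, 0, 0, 3.0]
    - [0, -0.1, -2, 0, 0, 0, 3.0]
    - [0, -0.1, -2.4, 0, 0, 0, 3.0]
    - [0, -0.1, -2.8, 0, 0, 0, 3.0]
    - [0, -0.1, -3.2, 0, 0, 0, 3.0]
    - [0, -0.1, -3.6, 0, 0, 0, 3.0]
    - [0, -0.1, -4, 0, 0, 0, 3.0]
    - [0, -0.1, -4.3, 0, 0, 0, 3.0]
    - [0, -0.1, -4.3, 0, 0, 0, 3.0]

```text
time: 40.1
tool_pos: [0.5737, 0.1865, 0.0859]
tool_rot: [[-0.326, 0.945, -0.001], [0.945, 0.326, -0.0], [-0.0, -0.001, -1.0]]
ft_force: [-0.0, -0.3, -1.1]
opening: 0.0337
grasp_force: 30.4
```

move_arm:
  deltas:
    - [0, 0, -0.2, 0, 0, 0, 3.0]
    - [0, 0, -0.4, 0, 0, 0, 3.0]
    - [0, 0, -0.6, 0, 0, 0, 3.0]
    - [0, 0, -0.8, 0, 0, 0, 3.0]
    - [0, 0, -0.8, 0, 0, 0, 3.0]

```text
time: 40.6
tool_pos: [0.5737, 0.1865, 0.078]
tool_rot: [[-0.326, 0.945, -0.0], [0.945, 0.326, -0.0], [-0.0, -0.0, -1.0]]
ft_force: [-0.7, 0.1, -0.7]
opening: 0.0337
grasp_force: 30.4
```

Past red (underside .067); continuing.

move_arm:
  deltas:
    - [0, 0, -0.4, 0, 0, 0, 3.0]
    - [0, 0, -0.8, 0, 0, 0, 3.0]
    - [0, 0, -1.1, 0, 0, 0, 3.0]
    - [0, 0, -1.25, 0, 0, 0, 3.0]
    - [0, 0, -1.25, 0, 0, 0, 3.0]

```text
time: 41.1
tool_pos: [0.574, 0.1872, 0.0656]
tool_rot: [[-0.327, 0.945, 0.0], [0.945, 0.327, 0.001], [0.001, 0.0, -1.0]]
ft_force: [0.2, 1.5, -1.3]
opening: 0.034
grasp_force: 30.3
```

move_arm:
  deltas:
    - [0, 0, -0.4, 0, 0, 0, 3.0]
    - [0, 0, -0.8, 0, 0, 0, 3.0]
    - [0, 0, -1.1, 0, 0, 0, 3.0]
    - [0, 0, -1.3, 0, 0, 0, 3.0]
    - [0, 0, -1.3, 0, 0, 0, 3.0]

```text
time: 41.6
tool_pos: [0.5743, 0.1873, 0.0538]
tool_rot: [[-0.327, 0.945, 0.0], [0.945, 0.327, 0.002], [0.001, 0.001, -1.0]]
ft_force: [-2.4, 2.6, 7.1]
opening: 0.0331
grasp_force: 31.1
```

Stopped at white (underside .0430). Releasing and moving to the button.

move_arm:
  deltas:
    - [0, 0, 0, 0, 0, 0, 6]
    - [0, 0, 0, 0, 0, 0, 6]
    - [0, 0, 0, 0, 0, 0, 6]
    - [0, 0, 0, 0, 0, 0, 6]
    - [0, 0, 4, 0, 0, 0, 6]
    - [0, 0, 8.4, 0, 0, 0, 6]
    - [-2, -2, 8.4, 0, 0, 0, 0]
    - [-5.7, -4.4, 8.4, 0, 0, 0, 0]
    - [-5.7, -4.4, 8.4, 0, 0, 0, 0]
    - [-5.7, -4.4, 8.4, 0, 0, 0, 0]
    - [-5.7, -4.4, 8.4, 0, 0, 0, 0]
    - [-5.7, -4.4, 8.4, 0, 0, 0, 0]

```text
time: 42.8
tool_pos: [0.5181, 0.1434, 0.137]
tool_rot: [[-0.327, 0.945, 0.001], [0.945, 0.327, -0.0], [-0.001, 0.001, -1.0]]
ft_force: [0.4, 0.6, -0.1]
opening: -0.0001
grasp_force: 0.0
```

```bash
python3 seat.py s4; python3 - <<'E'
from h import *
im=cv2.imread("pics/s4.png")
a,b=cv2.imread("pics/s2.png"),im   # same pose with green core seated at white
m=cv2.inRange(cv2.cvtColor(a,cv2.COLOR_BGR2HSV),*map(np.array,HSV["green"]));m[:,:300]=0
print(m.sum()/255,"mean there now",cv2.mean(b,m)[:3],"yellow-seat img",cv2.mean(cv2.imread("pics/s3.png"),m)[:3])
E
```

```text
42.8 [0.5181 0.1434 0.137 ] -6.0937208042194437e-05 [ 0.4  0.6 -0.1]
0.0433 [321. 227.]
0.0568 [331. 237.]
0.0703 [343. 248.]
1060.0 mean there now (14.053773584905661, 15.679245283018869, 14.843396226415095) yellow-seat img (28.2188679245283, 68.56603773584905, 79.51132075471698)
```

The black ring fills exactly the white-step area, so black is seated. Pressing, then regrasping.

move_arm:
  deltas:
    - [0, 0, -4, 0, 0, 0, 0]
    - [0, -0.1, -7, 0, 0, 0, 0]
    - [0, -0.1, -8.8, 0, 0, 0, 0]
    - [0, -0.1, -9.3, 0, 0, 0, 0]
    - [0, -0.1, -9.7, 0, 0, 0, 0]
    - [0, -0.1, -10, 0, 0, 0, 0]
    - [0, -0.1, -10.2, 0, 0, 0, 0]
    - [0, -0.1, -10.2, 0, 0, 0, 0]

```text
time: 43.7
tool_pos: [0.5169, 0.1415, 0.0378]
tool_rot: [[-0.326, 0.945, -0.002], [0.945, 0.326, 0.002], [0.003, -0.001, -1.0]]
ft_force: [-9.4, -2.1, 20.7]
opening: 0.0002
grasp_force: 10.8
```

move_arm:
  deltas:
    - [0, 0, 2, 0, 0, 0, 0]
    - [0, 0, 6, 0, 0, 0, 0]
    - [0, 0, 9.8, 0, 0, 0, 6]
    - [3, 2.4, 9.8, 0, 0, 0, 6]
    - [5.6, 4.5, 9.8, 0, 0, 0, 6]
    - [5.6, 4.5, 9.8, 0, 0, 0, 6]
    - [5.6, 4.5, 9.8, 0, 0, 0, 6]
    - [5.6, 4.5, 6, 0, 0, 0, 6]
    - [5.6, 4.5, 3, 0, 0, 0, 6]
    - [5.6, 4.5, 1.9, 0, 0, 0, 6]
    - [5.6, 4.5, 1.9, 0, 0, 0, 6]

```text
time: 44.8
tool_pos: [0.5715, 0.1854, 0.0527]
tool_rot: [[-0.325, 0.946, -0.003], [0.946, 0.325, -0.002], [-0.001, -0.003, -1.0]]
ft_force: [-0.1, 0.7, -0.6]
opening: 0.0603
grasp_force: 0.0
```

move_arm:
  deltas:
    - [0, 0, 0, 0, 0, 0, 3]
    - [0, 0, 0, 0, 0, 0, 3]
    - [0, 0, 0, 0, 0, 0, 3]
    - [0, 0, 0, 0, 0, 0, 3]
    - [0, 0, 0, 0, 0, 0, 3]
    - [0, 0, 0, 0, 0, 0, 3]
  grip_force: 30

```text
time: 45.4
tool_pos: [0.5744, 0.1867, 0.0557]
tool_rot: [[-0.326, 0.945, 0.003], [0.945, 0.326, 0.001], [0.0, 0.003, -1.0]]
ft_force: [-0.6, -0.7, 6.1]
opening: 0.0333
grasp_force: 29.9
```

move_arm:
  deltas:
    - [0, 0, 2.5, 0, 0, 0, 3]
    - [0, 0, 5, 0, 0, 0, 3]
    - [0, 0, 7.5, 0, 0, 0, 3]
    - [-2, 3, 7.5, 0, 0, 8, 3]
    - [-4.2, 7.1, 7.5, 0, 0, 16, 3]
    - [-4.2, 7.1, 7.5, 0, 0, 24, 3]
    - [-4.2, 7.1, 7.5, 0, 0, 32, 3]
    - [-4.2, 7.1, 7.5, 0, 0, 40, 3]
    - [-4.2, 7.1, 7.5, 0, 0, 48, 3]
    - [-4.2, 7.1, 7.5, 0, 0, 56, 3]
    - [-4.2, 7.1, 7.5, 0, 0, 64, 3]
    - [-4.2, 7.1, 7.5, 0, 0, 66, 3]

```text
time: 46.6
tool_pos: [0.5309, 0.2575, 0.1291]
tool_rot: [[-0.997, 0.083, 0.0], [0.083, 0.997, 0.001], [-0.0, 0.001, -1.0]]
ft_force: [0.5, -0.7, 0.2]
opening: 0.0333
grasp_force: 31.4
```

move_arm:
  deltas:
    - [0, 0, -4, 0, 0, 0, 3]
    - [0, 0, -8, 0, 0, 0, 3]
    - [0, 0, -9.5, 0, 0, 0, 3]
    - [0, 0, -9.5, 0, 0, 0, 3]
    - [0, 0, -9.5, 0, 0, 0, 3]

```text
time: 47.1
tool_pos: [0.532, 0.2578, 0.035]
tool_rot: [[-0.996, 0.087, 0.002], [0.087, 0.996, 0.001], [-0.002, 0.001, -1.0]]
ft_force: [-0.0, 0.5, -0.4]
opening: 0.0335
grasp_force: 31.4
```

```bash
python3 hand.py b2 .0124
```

```text
[0.532  0.2578 0.035 ] 31.4292967133224 [254.01786446 256.24990113]
```

View pics/b2.png

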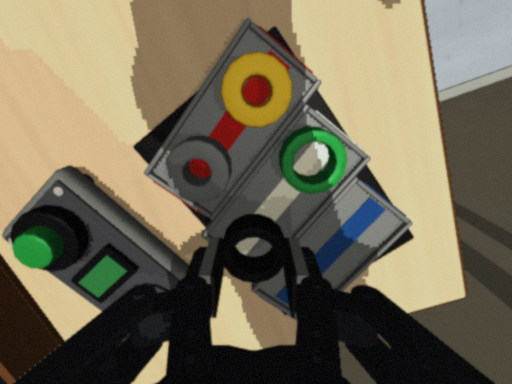

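The black core hangs over the free end of the white tray at (253,247), with the fingers clear of its neighbours. Lowering and releasing.

move_arm:
  deltas:
    - [0, 0, -0.6, 0, 0, 0, 3]
    - [0, 0, -1.1, 0, 0, 0, 3]
    - [0, 0, -1.5, 0, 0, 0, 3]
    - [0, 0, -1.5, 0, 0, 0, 3]
    - [0, 0, -1.5, 0, 0, 0, 4.8]
    - [0, 0, -1.5, 0, 0, 0, 4.8]
    - [0, 0, -1.5, 0, 0, 0, 4.8]
    - [0, 0, 2, 0, 0, 0, 4.8]
    - [0, 0, 6, 0, 0, 0, 4.8]
    - [0, 0, 10, 0, 0, 0, 4.8]
    - [3, 0, 15, 0, 0, 0, 4.8]
    - [3, 0, 15, 0, 0, 0, 4.8]

```text
time: 48.35
tool_pos: [0.5665, 0.2582, 0.1901]
tool_rot: [[-0.996, 0.088, 0.012], [0.088, 0.996, 0.005], [-0.011, 0.006, -1.0]]
ft_force: [1.1, 0.3, 0.3]
opening: 0.0482
grasp_force: 0.0
```

```bash
python3 - <<'E'
from h import *
s=ctrl.get_state();c=cal("wrist");im=optics.get_image("wrist");cv2.imwrite("pics/f.png",im)
print(s["tool_pos"].round(3))
h=cv2.cvtColor(im,cv2.COLOR_BGR2GRAY)
for n,p in(("black",(.532,.258)),("green",(.4926,.2937)),("yellow",(.4495,.2665)),("grey",(.487,.231))):
    print(n,proj(c,[*p,.025]).round());ring(im,c,p,z=.025)
E
```

```text
[0.567 0.258 0.19 ]
black [250. 139.]
   circ [0.5302 0.257 ] 17.9
   circ [0.531  0.2589] 19.1
green [282.  96.]
   circ [0.4878 0.2927] 18.0
   circ [0.489  0.2927] 18.2
   circ [0.4875 0.2923] 17.2
yellow [251.  51.]
   circ [0.4485 0.2678] 18.0
   circ [0.4489 0.2674] 18.0
   circ [0.4481 0.2678] 18.1
grey [219.  96.]
   circ [0.4875 0.23  ] 18.6
   circ [0.4868 0.2292] 18.6
   circ [0.4969 0.2323] 17.9
   circ [0.4875 0.23  ] 18.7
   circ [0.4875 0.2308] 17.6
```

move_arm:
  deltas:
    - [0, 0, 2, 0, 0, 0, 4.8]
    - [0, 0, 2, 0, 0, 0, 4.8]
    - [0, 0, 2, 0, 0, 0, 4.8]
    - [0, 0, 2, 0, 0, 0, 4.8]
    - [0, 0, 2, 0, 0, 0, 4.8]
    - [0, 0, 2, 0, 0, 0, 4.8]

```text
time: 49.0
tool_pos: [0.5605, 0.2574, 0.2029]
tool_rot: [[-0.996, 0.086, -0.001], [0.086, 0.996, -0.001], [0.001, -0.001, -1.0]]
ft_force: [0.4, -0.2, 1.0]
opening: 0.0478
grasp_force: 0.0
```

```bash
python3 - <<'E'
from h import *
c=cal("wrist");im=optics.get_image("wrist")
x=np.array([.677,.736]);y=np.array([-.736,.677])
for k in("yellow","green","red","blue"):
  for ce,q,r in blobs(im,*HSV[k],100):
    for z in((.007,) if k in("red","blue") else (.016,.025)):
      p=ray(c,ce,z)[:2]
      if .42<p[0]<.58 and p[1]>.2: print(k,q[2:],z,p.round(4),"rel white",(p-[.5117,.276])@x,(p-[.5117,.276])@y)
for p in((.532,.258),(.49,.2937),(.4495,.2665),(.487,.231)): print(p);ring(im,c,p,z=.025)
E
```

```text
yellow [35, 38, 845] 0.016 [0.4472 0.2663] rel white -0.05076417454618208 0.040876551920673666
yellow [35, 38, 845] 0.025 [0.4481 0.2663] rel white -0.05025739149797006 0.040246516364348506
green [34, 36, 577] 0.016 [0.4871 0.2947] rel white -0.0028920451202621533 0.030741922322015888
green [34, 36, 577] 0.025 [0.4868 0.2939] rel white -0.003691331439174878 0.03038838437347824
red [13, 13, 129] 0.007 [0.4474 0.2661] rel white -0.050843546487827136 0.0406068129305923
red [19, 22, 213] 0.007 [0.4681 0.2481] rel white -0.05011368829039059 0.013198423269347928
red [12, 14, 120] 0.007 [0.4872 0.2295] rel white -0.0508469781868376 -0.013433891011029498
blue [58, 68, 894] 0.007 [0.5539 0.306 ] rel white 0.0506134038635766 -0.010715755310766396
(0.532, 0.258)
   circ [0.5306 0.2574] 17.7
   circ [0.5306 0.257 ] 17.9
   circ [0.5288 0.2566] 17.1
   circ [0.5302 0.2585] 17.9
(0.49, 0.2937)
   circ [0.4845 0.2935] 18.5
   circ [0.4871 0.2923] 17.0
   circ [0.4868 0.2935] 17.6
(0.4495, 0.2665)
   circ [0.4485 0.2647] 17.3
   circ [0.4481 0.2659] 17.2
   circ [0.4489 0.2663] 17.1
   circ [0.4489 0.2659] 17.1
(0.487, 0.231)
   circ [0.4871 0.23  ] 18.1
```

```bash
cat > tri.py <<'E'
from h import *
from scipy.optimize import least_squares
d=np.load("w7.npz");V=[("w7",cv2.imread("pics/w7.png"),(d["K"],d["R"],d["o"])),("now",optics.get_image("wrist"),cal("wrist"))]
cv2.imwrite("pics/now.png",V[1][1])
for k in("yellow","green"):
  U=[]
  for n,im,c in V:
    m=cv2.inRange(cv2.cvtColor(im,cv2.COLOR_BGR2HSV),*map(np.array,((HSV[k][0][0],80,30),HSV[k][1])))
    for q in cv2.findContours(m,cv2.RETR_EXTERNAL,cv2.CHAIN_APPROX_NONE)[0]:
      p=ray(c,q.reshape(-1,2).mean(0),.018)
      if len(q)>60 and .43<p[0]<.52 and p[1]>.24:
        e=cv2.fitEllipse(cv2.convexHull(q));U.append((c,e[0]));print(k,n,e, ray(c,e[0],.016)[:2].round(4),ray(c,e[0],.025)[:2].round(4))
  r=least_squares(lambda X:np.concatenate([proj(c,X)-u for c,u in U]),[.48,.28,.02]);print(k,r.x.round(4),r.fun.round(1))
E
python3 tri.py
```

```text
yellow w7 ((329.72406005859375, 152.8236083984375), (43.6611213684082, 46.740074157714844), 77.21466064453125) [0.4495 0.2661] [0.4467 0.2671]
yellow w7 ((429.13092041015625, 52.194217681884766), (7.924287796020508, 19.135974884033203), 82.68631744384766) [0.4896 0.3627] [0.4853 0.3602]
yellow w7 ((424.171142578125, 58.00244140625), (23.04245376586914, 37.73103713989258), 95.15096282958984) [0.4881 0.3579] [0.4838 0.3555]
yellow now ((252.76466369628906, 60.50273513793945), (35.45499038696289, 39.10158920288086), 167.92440795898438) [0.4477 0.266 ] [0.4485 0.266 ]
yellow [0.4601 0.3175 0.0532] [ 58.3 -54.1 -41.1  46.5 -36.1  40.7  56.7   5.6]
green w7 ((391.3390808105469, 138.9690399169922), (43.80922317504883, 51.30232238769531), 77.76676940917969) [0.4936 0.2939] [0.4892 0.2939]
green now ((282.3475646972656, 98.23465728759766), (33.700950622558594, 35.59864044189453), 15.206687927246094) [0.4874 0.2945] [0.4871 0.2937]
green [0.4871 0.2937 0.0292] [-0.1  0.2  0.4  0. ]
```

```bash
python3 - <<'E'
from h import *
x=np.array([.677,.736]);y=np.array([-.736,.677]);C=np.array([.5117,.276])
d=np.load("w1.npz")
for n,im,c,T in(("w1",cv2.imread("pics/w1.png"),(d["K"],d["R"],d["o"]),0),("top",cv2.imread("pics/top0.png"),cal("top"),0),("now",cv2.imread("pics/now.png"),cal("wrist"),0)):
  N=480;q=[C+sx*.06*x+sy*.06*y for sx,sy in((-1,-1),(1,-1),(1,1),(-1,1))]
  H=cv2.getPerspectiveTransform(np.float32([proj(c,[*p,.007]) for p in q]),np.float32([[0,0],[N,0],[N,N],[0,N]]))
  w=cv2.warpPerspective(im,H,(N,N));cv2.imwrite(f"pics/rect_{n}.png",w)
  g=w.max(2).astype(int)
  for yy in(-40,-20,-10,0,5,10,20,40):
    r=np.median(g[int((yy+60)*4)-4:int((yy+60)*4)+4],0)[40:440:8];print(n,yy,r.astype(int).tolist())
E
```

```text
w1 -40 [89, 71, 64, 51, 44, 41, 36, 31, 32, 19, 16, 21, 25, 51, 68, 78, 78, 79, 82, 81, 80, 94, 137, 156, 158, 157, 157, 156, 148, 103, 80, 78, 79, 78, 77, 78, 63, 61, 68, 68, 75, 79, 79, 78, 76, 77, 74, 71, 70, 71]
w1 -20 [114, 113, 112, 108, 91, 81, 82, 81, 81, 80, 76, 59, 63, 59, 72, 79, 82, 83, 81, 84, 84, 97, 141, 159, 163, 168, 181, 190, 200, 164, 141, 144, 143, 140, 140, 134, 110, 112, 111, 124, 135, 141, 140, 139, 140, 139, 129, 125, 129, 133]
w1 -10 [115, 114, 115, 108, 91, 84, 80, 82, 83, 83, 74, 70, 76, 89, 106, 126, 145, 146, 148, 147, 151, 161, 198, 217, 220, 221, 218, 221, 208, 168, 146, 145, 145, 144, 143, 135, 112, 113, 111, 128, 135, 139, 141, 140, 141, 140, 130, 127, 131, 129]
w1 0 [142, 173, 175, 181, 160, 151, 153, 155, 153, 154, 145, 128, 125, 118, 131, 143, 152, 151, 151, 152, 149, 163, 205, 218, 219, 220, 219, 219, 210, 173, 149, 146, 145, 148, 145, 142, 115, 112, 114, 136, 136, 140, 143, 145, 143, 141, 132, 129, 131, 131]
w1 5 [207, 208, 205, 194, 165, 156, 157, 154, 157, 154, 146, 120, 119, 117, 133, 143, 151, 152, 153, 153, 154, 163, 202, 220, 218, 220, 219,
[... 4045 characters left out ...]
, 98, 94, 95, 95, 93, 95, 88, 76, 75, 69, 78, 90, 95, 94, 93, 86, 85, 93, 137, 162, 167, 168, 173, 173, 168, 122, 98, 124, 134, 155, 165, 162, 131, 137, 127, 147, 155, 162, 161, 162, 161, 161, 156, 148, 150, 150]
now 20 [119, 130, 131, 124, 98, 95, 93, 95, 93, 94, 91, 73, 76, 69, 76, 76, 69, 77, 99, 104, 103, 108, 176, 212, 220, 210, 178, 163, 175, 200, 190, 154, 109, 127, 165, 162, 134, 140, 130, 147, 148, 162, 161, 163, 161, 163, 156, 147, 147, 147]
now 40 [135, 136, 164, 203, 193, 222, 229, 228, 212, 129, 112, 137, 141, 135, 127, 153, 154, 188, 200, 176, 128, 97, 131, 152, 189, 197, 157, 102, 114, 170, 187, 171, 158, 166, 168, 161, 131, 139, 92, 45, 43, 41, 52, 63, 52, 53, 54, 63, 59, 59]
```

```bash
python3 - <<'E'
import cv2,numpy as np
for n in("w1","top","now"):
    w=cv2.imread(f"pics/rect_{n}.png");h=cv2.cvtColor(w,cv2.COLOR_BGR2HSV)
    g=w.max(2).astype(int);d=g[:,236:244].mean(1)-np.minimum(g[:,196:204].mean(1),g[:,276:284].mean(1))
    i=np.where(d>35)[0];print(n,i.min()/4-60,i.max()/4-60)
h=cv2.cvtColor(cv2.imread("pics/rect_now.png"),cv2.COLOR_BGR2HSV)
m=cv2.inRange(h,np.array((40,80,30)),np.array((85,255,255)))
q=max(cv2.findContours(m,0,1)[0],key=len);x,y,a,b=cv2.boundingRect(q);print("green box x",x/4-60,(x+a)/4-60,"y",y/4-60,(y+b)/4-60)
E
```

```text
w1 -56.5 58.25
top -58.75 58.25
now -56.75 58.0
green box x -21.0 17.25 y 12.25 49.25
```

```bash
python3 - <<'E'
from h import *
x=np.array([.677,.736]);y=np.array([-.736,.677]);C=np.array([.5117,.276])
def L(n): d=np.load(n+".npz");return cv2.imread(f"pics/{n}.png"),(d["K"],d["R"],d["o"])
t=optics.get_image("top")
for n,(im,c) in(("w6",L("w6")),("w7",L("w7")),("now",(cv2.imread("pics/now.png"),cal("wrist"))),("top",(t,cal("top")))):
  for k in("green","yellow"):
    m=cv2.inRange(cv2.cvtColor(im,cv2.COLOR_BGR2HSV),*map(np.array,((HSV[k][0][0],90,40),HSV[k][1])))
    for q in cv2.findContours(m,cv2.RETR_EXTERNAL,cv2.CHAIN_APPROX_NONE)[0]:
      if len(q)<20: continue
      P=np.array([ray(c,u,.025)[:2] for u in cv2.convexHull(q).reshape(-1,2)]);p=P.mean(0)
      if .42<p[0]<.52 and .25<p[1]<.32:
        (a,b),(w,h),_=cv2.fitEllipse(np.float32(P*1000)) if len(P)>5 else ((0,0),(0,0),0)
        r=(np.array([a,b])/1000-C);print(n,k,round(a,1),round(b,1),"axes",round(w,1),round(h,1),"tray x,y",(r@x*1000).round(1),(r@y*1000).round(1))
E
```

```text
w6 green 490.0 292.1 axes 34.8 41.2 tray x,y -2.9 26.8
w7 green 490.7 294.1 axes 34.7 38.7 tray x,y -0.8 27.7
w7 yellow 446.9 266.6 axes 36.0 38.8 tray x,y -50.8 41.4
now green 487.6 293.7 axes 34.9 35.3 tray x,y -3.3 29.7
now yellow 449.0 266.1 axes 34.9 36.4 tray x,y -49.8 39.5
```

Green's measured offset scatters by a few mm. I'll verify it by touch: regrasp it, centre it in its slot and set it down until contact.

move_arm:
  deltas:
    - [-4, 2, -4, 0, 0, 0, 5.2]
    - [-7.1, 3.6, -8, 0, 0, 0, 5.2]
    - [-7.1, 3.6, -12, 0, 0, 0, 5.2]
    - [-7.1, 3.6, -12, 0, 0, 0, 5.2]
    - [-7.1, 3.6, -12, 0, 0, 0, 5.2]
    - [-7.1, 3.6, -15, 0, 0, 0, 5.2]
    - [-7.1, 3.6, -17.5, 0, 0, 0, 5.2]
    - [-7.1, 3.6, -18.2, 0, 0, 0, 5.2]
    - [-7.1, 3.6, -18.2, 0, 0, 0, 5.2]
    - [-7.1, 3.6, -18.2, 0, 0, 0, 5.2]

```text
time: 50.15
tool_pos: [0.4922, 0.294, 0.024]
tool_rot: [[-0.996, 0.087, 0.003], [0.087, 0.996, 0.002], [-0.003, 0.002, -1.0]]
ft_force: [-0.4, 0.5, -0.5]
opening: 0.0522
grasp_force: 0.0
```

move_arm:
  deltas:
    - [0, 0, 0, 0, 0, 0, 3]
    - [0, 0, 0, 0, 0, 0, 3]
    - [0, 0, 0, 0, 0, 0, 3]
    - [0, 0, 0, 0, 0, 0, 3]
    - [0, 0, 0, 0, 0, 0, 3]
    - [0, 0, 0, 0, 0, 0, 3]
  grip_force: 25

```text
time: 50.75
tool_pos: [0.4916, 0.2943, 0.0246]
tool_rot: [[-0.996, 0.087, 0.003], [0.087, 0.996, 0.002], [-0.003, 0.003, -1.0]]
ft_force: [-1.6, -0.4, 10.4]
opening: 0.03
grasp_force: 4.9
```

move_arm:
  deltas:
    - [0, 0, 0.5, 0, 0, 0, 3]
    - [0, 0, 1, 0, 0, 0, 3]
    - [0, 0, 1.5, 0, 0, 0, 3]
    - [0, 0, 1.5, 0, 0, 0, 3]
    - [0, 0, 1.5, 0, 0, 0, 3]

```text
time: 51.25
tool_pos: [0.49, 0.2936, 0.037]
tool_rot: [[-0.996, 0.086, 0.0], [0.086, 0.996, 0.0], [-0.0, 0.0, -1.0]]
ft_force: [0.2, 0.2, -0.3]
opening: 0.0299
grasp_force: 0.0
```

```bash
python3 hand.py g9 .0124
```

```text
[0.49   0.2936 0.037 ] 0.0 [254.04186291 256.23379229]
   circ [0.474  0.2964] 17.2
```

The fingertips were too high and slid off the top edge, which suggests the core's top is at about .025, i.e. flat. I'll open, re-measure and take it 5 mm lower.

move_arm:
  deltas:
    - [0, 0, 1.5, 0, 0, 0, 5.2]
    - [0, 0, 3, 0, 0, 0, 5.2]
    - [0, 0, 3, 0, 0, 0, 5.2]
    - [0, 0, 3, 0, 0, 0, 5.2]
    - [0, 0, 3, 0, 0, 0, 5.2]

```text
time: 51.8
tool_pos: [0.4897, 0.2935, 0.0668]
tool_rot: [[-0.996, 0.086, -0.0], [0.086, 0.996, 0.0], [0.0, 0.0, -1.0]]
ft_force: [-0.1, 0.1, 0.1]
opening: 0.052
grasp_force: 0.0
```

```bash
python3 - <<'E'
from h import *
c=cal("wrist");s=ctrl.get_state();im=optics.get_image("wrist");cv2.imwrite("pics/g10.png",im);print(s["tool_pos"].round(4),proj(c,[.49,.2937,.025]))
x=np.array([.677,.736]);y=np.array([-.736,.677]);C=np.array([.5117,.276])
for k in("green","yellow"):
    m=cv2.inRange(cv2.cvtColor(im,cv2.COLOR_BGR2HSV),*map(np.array,((HSV[k][0][0],90,40),HSV[k][1])))
    for q in cv2.findContours(m,cv2.RETR_EXTERNAL,cv2.CHAIN_APPROX_NONE)[0]:
      if len(q)<60: continue
      P=np.array([ray(c,u,.025)[:2] for u in cv2.convexHull(q).reshape(-1,2)])
      (a,b),(w,h),_=cv2.fitEllipse(np.float32(P*1000));r=np.array([a,b])/1000-C
      print(k,cv2.boundingRect(q),round(a,1),round(b,1),"axes",round(w,1),round(h,1),(r@x*1000).round(1),(r@y*1000).round(1))
ring(im,c,(.49,.2937),z=.025);ring(im,c,(.449,.266),z=.025)
E
```

```text
[0.4897 0.2935 0.0668] [254.26155215 219.82203245]
green (71, 285, 33, 29) 545.6 160.7 axes 13.0 35.8 -61.9 -103.0
green (20, 265, 36, 34) 527.2 128.4 axes 23.9 32.7 -98.1 -111.4
green (229, 188, 51, 52) 485.7 294.0 axes 34.9 38.0 -4.3 31.3
yellow (179, 134, 57, 57) 447.5 266.9 axes 35.6 37.5 -50.2 41.1
   circ [0.4868 0.2957] 18.3
   circ [0.4868 0.2931] 17.2
   circ [0.4852 0.295 ] 19.1
   circ [0.4815 0.2942] 16.9
   circ [0.448  0.2669] 17.5
   circ [0.4525 0.2571] 17.8
   circ [0.4476 0.2676] 18.1
   circ [0.4517 0.2571] 17.9
   circ [0.4472 0.2669] 17.9
   circ [0.448  0.2673] 17.4
```

Green sits hard in the corner at rel (-4, 31) mm. I'll regrasp lower and centre it.

move_arm:
  deltas:
    - [-0.35, 0, 0, 0, 0, 0, 5.2]
    - [-0.35, 0, -2, 0, 0, 0, 5.2]
    - [-0.35, 0, -3.8, 0, 0, 0, 5.2]
    - [-0.35, 0, -4.5, 0, 0, 0, 5.2]
    - [-0.35, 0, -4.9, 0, 0, 0, 5.2]
    - [-0.35, 0, -4.9, 0, 0, 0, 5.2]

```text
time: 52.45
tool_pos: [0.4863, 0.2934, 0.0176]
tool_rot: [[-0.996, 0.086, -0.0], [0.086, 0.996, -0.0], [0.0, -0.0, -1.0]]
ft_force: [0.0, 0.3, 0.2]
opening: 0.0518
grasp_force: 0.0
```

move_arm:
  deltas:
    - [0, 0, 0, 0, 0, 0, 3]
    - [0, 0, 0, 0, 0, 0, 3]
    - [0, 0, 0, 0, 0, 0, 3]
    - [0, 0, 0, 0, 0, 0, 3]
    - [0, 0, 0, 0, 0, 0, 3]
    - [0, 0, 0, 0, 0, 0, 3]
  grip_force: 30

```text
time: 53.05
tool_pos: [0.4872, 0.2942, 0.0189]
tool_rot: [[-0.996, 0.086, 0.002], [0.086, 0.996, 0.002], [-0.001, 0.002, -1.0]]
ft_force: [-1.5, -0.2, 5.3]
opening: 0.0342
grasp_force: 29.9
```

move_arm:
  deltas:
    - [0, 0, 0.6, 0, 0, 0, 3]
    - [0, 0, 1.2, 0, 0, 0, 3]
    - [0.3, 0, 1.2, 0, 0, 0, 3]
    - [0.6, 0, 1.2, 0, 0, 0, 3]
    - [0.6, 0, 1.2, 0, 0, 0, 3]
    - [0.6, 0, 1.2, 0, 0, 0, 3]

```text
time: 53.65
tool_pos: [0.4924, 0.2932, 0.0295]
tool_rot: [[-0.996, 0.087, -0.001], [0.087, 0.996, -0.0], [0.001, -0.001, -1.0]]
ft_force: [-0.1, -0.2, -0.9]
opening: 0.0343
grasp_force: 30.0
```

```bash
python3 hand.py g11 .0119; python3 - <<'E'
from h import *
print(ctrl.get_state()["wrist_torque"].round(2))
E
```

```text
[0.4924 0.2932 0.0295] 30.025121066719294 [253.99857202 256.7523126 ]
   circ [0.4921 0.2918] 17.4
   circ [0.4929 0.2918] 17.4
   circ [0.4925 0.293 ] 17.4
[ 0.01  0.02 -0.  ]
```

move_arm:
  deltas:
    - [0, 0, -0.4, 0, 0, 0, 3]
    - [0, 0, -0.8, 0, 0, 0, 3]
    - [0, 0, -1.05, 0, 0, 0, 3]
    - [0, 0, -1.2, 0, 0, 0, 3]
    - [0, 0, -1.2, 0, 0, 0, 3]

```text
time: 54.2
tool_pos: [0.4921, 0.2934, 0.0188]
tool_rot: [[-0.996, 0.087, -0.002], [0.087, 0.996, -0.0], [0.002, -0.0, -1.0]]
ft_force: [-3.9, -1.4, 10.5]
opening: 0.034
grasp_force: 31.2
```

It makes contact at TCP .0188, the same height it was grasped at, so it sits on the floor both times. Relieve, release, retreat.

move_arm:
  deltas:
    - [0, 0, 0.1, 0, 0, 0, 3]
    - [0, 0, 0.1, 0, 0, 0, 4.8]
    - [0, 0, 0.1, 0, 0, 0, 4.8]
    - [0, 0, 0.1, 0, 0, 0, 4.8]
    - [0, 0, 0.1, 0, 0, 0, 4.8]
    - [0, 0, 3, 0, 0, 0, 4.8]
    - [0, 0, 7, 0, 0, 0, 4.8]
    - [0, 0, 11, 0, 0, 0, 4.8]
    - [3, 0, 14, 0, 0, 0, 4.8]
    - [5, 0, 16, 0, 0, 0, 4.8]
    - [5, 0, 16, 0, 0, 0, 4.8]
    - [5, 0, 16, 0, 0, 0, 4.8]

```text
time: 55.4
tool_pos: [0.542, 0.2933, 0.1774]
tool_rot: [[-0.996, 0.087, -0.001], [0.087, 0.996, -0.0], [0.001, -0.0, -1.0]]
ft_force: [-0.7, -0.0, -0.4]
opening: 0.0479
grasp_force: 0.0
```

```bash
python3 - <<'E'
from h import *
c=cal("wrist");s=ctrl.get_state();im=optics.get_image("wrist");print(s["tool_pos"].round(4))
x=np.array([.677,.736]);y=np.array([-.736,.677]);C=np.array([.5117,.276])
for k in("green","yellow"):
    m=cv2.inRange(cv2.cvtColor(im,cv2.COLOR_BGR2HSV),*map(np.array,((HSV[k][0][0],90,40),HSV[k][1])))
    for q in cv2.findContours(m,cv2.RETR_EXTERNAL,cv2.CHAIN_APPROX_NONE)[0]:
      if len(q)<60: continue
      P=np.array([ray(c,u,.025)[:2] for u in cv2.convexHull(q).reshape(-1,2)])
      (a,b),(w,h),_=cv2.fitEllipse(np.float32(P*1000));r=np.array([a,b])/1000-C
      if b>250: print(k,round(a,1),round(b,1),"axes",round(w,1),round(h,1),(r@x*1000).round(1),(r@y*1000).round(1))
for p in((.531,.258),(.487,.231)): print(p);ring(im,c,p,z=.025)
E
```

```text
[0.542  0.2933 0.1774]
green 492.5 292.9 axes 34.8 35.2 -0.6 25.6
yellow 448.5 266.3 axes 34.5 36.7 -50.0 40.0
(0.531, 0.258)
   circ [0.5281 0.2585] 18.2
   circ [0.5281 0.2589] 17.8
   circ [0.5285 0.2593] 18.0
   circ [0.5281 0.2593] 17.8
(0.487, 0.231)
   circ [0.4864 0.2304] 17.0
   circ [0.4864 0.2308] 17.9
   circ [0.486  0.2304] 18.0
```

```bash
python3 -c "
from bench import ctrl
print(ctrl.finish_job())"
```

```text
the job is handed in; nothing more can be done
None
```

I gauged and logged all four cores in order (grey, green, yellow, black) and handed the job in at about 55 s: grey and yellow stopped at the red band and are in the red tray; green and black stopped at the white band and are in the white tray.

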